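Unload the check weights from the bench balance into their cases

TASK

The balance check is finished: take the stack of four steel check weights off the balance pan, one at a time from the top down, and put each straight into the seat of its own fitted case, so that it sits upright on the seat's floor (the cases are sized like the weights, smallest weight in the smallest case and so on). Set the weights down gently, never dropping or tipping one over, and do not press on the balance. Leave the cases open.

Things in the scene. Friction and masses are not known exactly. Their poses are not given: they have to be found in the camera images.
- weight_500_centre (a point): The largest check weight, 500 g: an upright plain stainless-steel cylinder with a flat foot, 54 mm in diameter and 27.5 mm tall, with a fine turned groove near its top edge. At the start it lies at the bottom, flat on the balance's pan. The point is its centre, half-way up; z is its axis, up.
- weight_200_centre (a point): The second largest check weight, 200 g: an upright plain stainless-steel cylinder with a flat foot, 38 mm in diameter and 22 mm tall, with a fine turned groove near its top edge. At the start it lies on the 500 g weight. The point is its centre, half-way up; z is its axis, up.
- weight_100_centre (a point): The second smallest check weight, 100 g: an upright plain stainless-steel cylinder with a flat foot, 28 mm in diameter and 20.5 mm tall, with a fine turned groove near its top edge. At the start it lies on the 200 g weight. The point is its centre, half-way up; z is its axis, up.
- weight_50_centre (a point): The smallest check weight, 50 g: an upright plain stainless-steel cylinder with a flat foot, 20 mm in diameter and 20 mm tall, with a fine turned groove near its top edge. At the start it lies on top of the stack, on the 100 g weight. The point is its centre, half-way up; z is its axis, up.
- case_500: The largest case, for the 500 g weight: fixed wooden case, 80 x 80 mm and 17 mm high, filled with grey foam; in its middle a round seat 60 mm wide with a dark felt floor, 10 mm above the bench and 6 mm below the foam's top; edge chamfered 3 mm. Its lid (80 x 80 x 12 mm), hinged on the +x edge, lies open flat on the bench. Origin: on the bench under the seat's middle; x points to the lid, z up.
- case_200: The second largest case, for the 200 g weight: fixed wooden case, 64 x 64 mm and 17 mm high, filled with grey foam; in its middle a round seat 44 mm wide with a dark felt floor, 10 mm above the bench and 6 mm below the foam's top; edge chamfered 3 mm. Its lid (64 x 64 x 12 mm), hinged on the +x edge, lies open flat on the bench. Origin: on the bench under the seat's middle; x points to the lid, z up.
- case_100: The second smallest case, for the 100 g weight: fixed wooden case, 54 x 54 mm and 17 mm high, filled with grey foam; in its middle a round seat 34 mm wide with a dark felt floor, 10 mm above the bench and 6 mm below the foam's top; edge chamfered 3 mm. Its lid (54 x 54 x 12 mm), hinged on the +x edge, lies open flat on the bench. Origin: on the bench under the seat's middle; x points to the lid, z up.
- case_50: The smallest case, for the 50 g weight: fixed wooden case, 46 x 46 mm and 17 mm high, filled with grey foam; in its middle a round seat 26 mm wide with a dark felt floor, 10 mm above the bench and 6 mm below the foam's top; edge chamfered 3 mm. Its lid (46 x 46 x 12 mm), hinged on the +x edge, lies open flat on the bench. Origin: on the bench under the seat's middle; x points to the lid, z up.
- balance: Fixed white bench balance, 205 x 140 mm, with a flat round steel pan 120 mm in diameter, whose top is 62 mm above the bench; its body under the pan is 48 mm high and reaches 130 mm to -x of the pan's middle (display and keys, up to 55 mm high) and 75 mm to +x. The origin is on the bench under the middle of the pan; x points away from the display, z up. The stack of weights stands near the middle of the pan.
Not all that is in view belongs to the job. What is shaped like the case_100 but turquoise is not meant.

How it is judged:
By the outcome, as a careful person would: the job done as asked, in the order asked, and still so for the second after the job is handed in, with the robot touching nothing.
It also fails if it takes over 96 s, if anything falls off the work surface, if the arm or the gripper's body presses on something with over 40 N, if the wrist force passes 120 N, or if a joint passes its speed limit or range.

ROBOT

A 6-joint arm with a two-finger parallel gripper is mounted at the origin on a cart in front of the work surface, level with it; the furniture and walls round the work are solid. World frame = base frame: x ahead of the robot, y to its left, z up, the work surface at z = 0. Lengths are in mm, angles in degrees, forces in N, time in s.
With the tool pointing down it reaches from about 350 to 850 mm from the base axis. Payload 8.1 kg.
Tool frame: the origin (TCP) lies midway between the tips of the shut fingers; the grasp point (between the pads) lies 19 mm behind it; z points along the fingers, x is the direction in which the jaws open and shut, and the axes are right-handed (so a half turn about z gives the same grasp; the last joint's range is limited). The gripper opens to 85 mm and grips with 20 to 120 N. Pads are 22 mm wide; open, the fingers measure 114 mm over their backs; the gripper's body (76 mm by 85 mm) begins 54 mm behind the grasp point. The pads swing forward as they close: fully open they stand 13 mm farther back than shut.
Start: joints at [-79.206, 7.471, 85.268, -0, 87.261, -4.893], TCP at [162.255, -577.649, 231.292] pointing down, gripper open.
Joint ranges: [-169.43, 169.43], [-51.17, 129.36], [1.28, 143.12], [-76.62, 256.62], [0, 156.53], [-152.29, 152.29]. Speed limits (degrees/s): [136.94, 136.94, 159.86, 180, 180, 180].

INTERFACE

Orientations are given as [roll, pitch, yaw] about the fixed x, y, z axes, in that order (R = Rz(yaw) Ry(pitch) Rx(roll)).
In Python, from bench import monitor, cams, r gives the robot as it stands.
- The arm moves only by the tool jog_arm, never from a script. Its arguments are lists of equal length, an entry for each row: "offset": the shift along the tool's x, y, z in mm, a list of three; "delta_rot": the turn, a rotation vector about the tool's x, y, z in degrees, a list of three; "jaw": the opening in per cent of the stroke, from 0 (shut) to 100 (fully open). In form: {"offset": [[x, y, z], ...], "delta_rot": [[rx, ry, rz], ...], "jaw": [jaw, ...]}. A call has 1 to 20 rows; each row shifts and turns the pose as measured when the row begins, along the tool's axes as they then stand; what a row does not reach is not made up. A row lasts 1/10 s, in which the tool goes at most 50 mm and 8.59 degrees, less where a joint would pass 70% of its speed; a pose out of reach is approached as far as the arm can. A call is refused whole if a number of a shift passes 50 or a number of a turn 8.59, either way. A call with a gripper value outside its range is refused whole. The fingers move at their own pace and stop on an object; "newtons" is the grip in N (left out, the last holds). Time passes only in rows, so rows that do not move let the fingers close. It gives the time, the measured TCP pose, the force and the opening at its end, in the units of the state.
- monitor.sense(): the state, without advancing time (a new reading comes with each control period).
- cams.snapshot(name): name is "side" or "top"; returns (picture, depth): 384x512x3 uint8, red, green, blue; 384x512 float32, mm along the optical axis (not along the pixel's ray), 0 where there is no reading.
- cams.camera_model(name): a dict with "K" (3x3 intrinsics, pixels), "camera_from_world" (4x4, takes a point from world to camera coordinates). Camera axes: x right, y down, z forward; pixel columns grow to the right and rows downward; lengths in mm; the calibration is good to about 2 mm. A picture is of the moment at which its call begins. camera_model takes no time and is no camera call.
- r.hand_in(): hands the job in, once; it reports no verdict.
The state is a dict: "time": time; "joint_pos": joint angles; "qd": joint speeds; "joint_efforts": joint torques, N m; "tool_pos": TCP position; "tcp_rot": TCP orientation; "ft_force": force on the tool from outside, world axes, zero at the start; "wrist_torque": the same for the moment, N m; "finger_gap": finger opening in mm.
Only numpy, scipy, OpenCV 4.12 (cv2) and the standard library are available. Lean on these libraries where they do the work, as an engineer would, in place of code of your own. Each camera call takes 0.05 s, during which the arm holds its last target.

## Working session

There is one attempt and no reset: what is moved stays moved. The work goes in short steps, Python scripts to look and compute and a tool call to move; the robot and the scene stay as the last step left them, time stands still between calls to the robot, and variables do not carry over. Pictures are saved under pics/ and viewed, and the job is handed in when it is done.

Besides the shell and the picture viewer there is one more tool, called as name(argument=value, ...), one argument or row to a line, values as JSON. jog_arm: Moves the arm, as the interface text tells. Its arguments: {"type":"object","properties":{"offset":{"type":"array","items":{"type":"array","items":{"type":"number"}}},"delta_rot":{"type":"array","items":{"type":"array","items":{"type":"number"}}},"jaw":{"type":"array","items":{"type":"number"}},"newtons":{"type":"number"}},"required":["offset","delta_rot","jaw"]}

```bash
ls; mkdir -p pics
python3 - <<'E'
from bench import monitor,cams,r
import cv2,numpy as np
s=monitor.sense();print(s)
for n in("side","top"):
    p,d=cams.snapshot(n);cv2.imwrite(f"pics/{n}0.png",p[:,:,::-1]);np.savez(f"pics/{n}0.npz",p=p,d=d)
    m=cams.camera_model(n);print(n,m["K"],m["camera_from_world"])
E
```

```text
pics
{'time': 0.0, 'joint_pos': array([-7.92060787e+01,  7.51828077e+00,  8.53301104e+01,  4.83665777e-05,
        8.72614767e+01, -4.89381774e+00]), 'qd': array([ 0.02533477, -0.01636385,  0.04388177, -0.07986225, -0.06680498,
       -0.01711354]), 'joint_efforts': array([ 3.14503250e-04, -5.69383907e+01, -5.00562572e+01, -2.93784171e-05,
        1.49150676e-02, -1.29933704e-05]), 'tool_pos': array([ 162.14560454, -577.0939188 ,  230.20339584]), 'tcp_rot': array([-1.79990579e+02,  1.09463195e-01, -7.43122543e+01]), 'ft_force': array([-0.19805028,  0.29998179,  0.08618438]), 'wrist_torque': array([ 0.03856427, -0.02172426, -0.02610249]), 'finger_gap': 85.65416164235003}
side [[359.13511263   0.         261.44151198]
 [  0.         359.13511263 189.09706394]
 [  0.           0.           1.        ]] [[-8.98344179e-01 -4.39192796e-01  9.35010519e-03  4.60524686e+02]
 [-2.05206326e-01  4.00728357e-01 -8.92920572e-01  2.16605445e+02]
 [ 3.88417430e-01 -8.04068698e-01 -4.50117127e-01  7.11349070e+02]
 [ 0.00000000e+00  0.00000000e+00  0.00000000e+00  1.00000000e+00]]
top [[467.01321746   0.         261.02644552]
 [  0.         467.01321746 199.38851119]
 [  0.           0.           1.        ]] [[-2.38903393e-02 -9.99713022e-01 -1.76798073e-03 -2.28082514e+00]
 [-9.75688502e-01  2.37015327e-02 -2.17876534e-01  5.48876011e+02]
 [ 2.17855912e-01 -3.48014584e-03 -9.75974739e-01  1.38733123e+03]
 [ 0.00000000e+00  0.00000000e+00  0.00000000e+00  1.00000000e+00]]
```

View pics/top0.png

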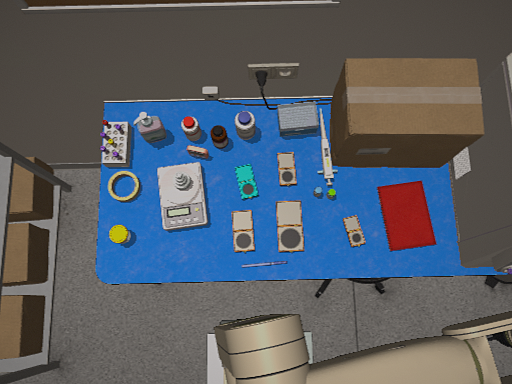

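View pics/side0.png

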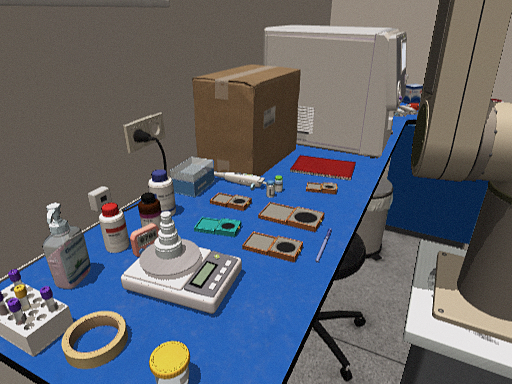

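```bash
cat > h.py <<'E'
import cv2,numpy as np
from bench import monitor,cams,r
def model(n):
    m=cams.camera_model(n);return np.array(m["K"]),np.array(m["camera_from_world"])
def onplane(n,uv,z):
    K,T=model(n);R,t=T[:3,:3],T[:3,3];o=-R.T@t
    d=R.T@np.linalg.inv(K)@np.array([uv[0],uv[1],1.]);return o+d*(z-o[2])/d[2]
def proj(n,P):
    K,T=model(n);c=T[:3,:3]@np.array(P,float)+T[:3,3];q=K@c;return q[:2]/q[2],c[2]
def crop(n,p,x0,y0,w,h,k,f):
    cv2.imwrite(f,cv2.resize(p[y0:y0+h,x0:x0+w,::-1],None,fx=k,fy=k,interpolation=cv2.INTER_CUBIC))
E
python3 - <<'E'
from h import *
a=np.load("pics/top0.npz");p,d=a["p"],a["d"]
crop("top",p,150,145,230,120,3.4,"pics/t0c.png") if 0 else crop("top",p,150,145,225,115,3.5,"pics/t0c.png")
b=np.load("pics/side0.npz");crop("side",b["p"],110,170,240,145,3.3,"pics/s0c.png")
g=p.astype(int);hsv=cv2.cvtColor(p,cv2.COLOR_RGB2HSV)
m=((g.max(2)<95)&(g.max(2)-g.min(2)<30)).astype(np.uint8)
m[:145]=0;m[262:]=0;m[:,:220]=0;m[:,370:]=0
n,l,s,c=cv2.connectedComponentsWithStats(m)
for i in range(1,n):
    if s[i,4]>25: print(s[i],c[i],onplane("top",c[i],10).round(1), "width mm",s[i,2]*2.75, g[int(c[i][1]),int(c[i][0])])
E
```

```text
[331 145  39  23 769] [351.37841352 155.29128739] [ 700.9 -315.4   10. ] width mm 107.25 [59 49 33]
[282 172  11  10  86] [286.8255814  176.26744186] [ 634.8 -101.3   10. ] width mm 30.25 [73 68 68]
[243 185  10   9  78] [247.71794872 188.91025641] [595.6  26.4  10. ] width mm 27.5 [81 77 76]
[281 229  19  19 289] [289.95155709 238.10034602] [ 432.7 -103.8   10. ] width mm 52.25 [79 76 75]
[237 234  14  14 151] [243.07284768 240.39072848] [429.  44.  10.] width mm 38.5 [89 84 83]
[353 234   8   8  54] [356.14814815 237.53703704] [ 429.5 -312.5   10. ] width mm 22.0 [68 64 63]
```

View pics/t0c.png

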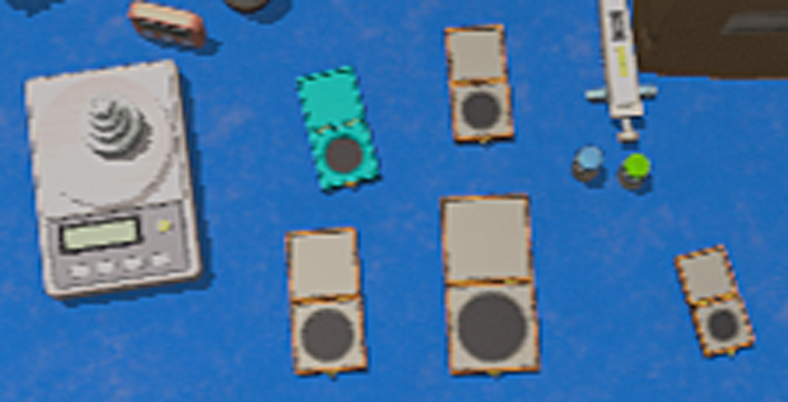

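View pics/s0c.png

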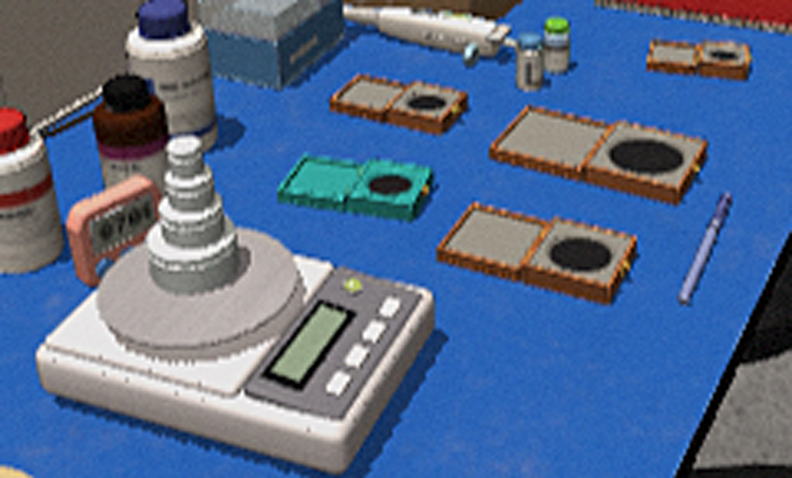

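Run:
```python
from h import *
def cloud(n,d):
    K,T=model(n);v,u=np.mgrid[:384,:512];c=np.stack([(u-K[0,2])*d/K[0,0],(v-K[1,2])*d/K[1,1],d],-1)
    return (c-T[:3,3])@T[:3,:3]
for n,(x0,x1,y0,y1) in dict(top=(155,210,160,215),side=(120,215,200,290)).items():
    a=np.load(f"pics/{n}0.npz");W=cloud(n,a["d"])[y0:y1,x0:x1].reshape(-1,3)
    print(n)
    for z,R in((62,60),(89.5,27),(111.5,19),(132,14),(152,10)):
        q=W[(abs(W[:,2]-z)<4)]
        if len(q): print(z,len(q),q.mean(0).round(1),np.median(q[:,2]).round(1),q.min(0).round(1),q.max(0).round(1),((q.min(0)+q.max(0))/2).round(1))
b=np.load("pics/side0.npz")["p"];crop("s",b,135,205,65,60,10,"pics/s1.png")
b=np.load("pics/top0.npz")["p"];crop("s",b,155,155,60,50,12,"pics/t1.png")
for n in("side",):
    b=np.load("pics/side0.npz")["p"].astype(int);m=((b.max(2)<80)&(b.max(2)-b.min(2)<30)).astype(np.uint8)
    k,l,s,c=cv2.connectedComponentsWithStats(m)
    for i in range(1,k):
        if 20<s[i,4]<600 and 180<c[i][1]<260 and c[i][0]>200: print(s[i],c[i].round(1),onplane(n,c[i],10).round(1))
```

```text
top
62 693 [596.3 239.6  62.1] 62.1 [526.  179.6  58. ] [660.1 296.3  66. ] [593. 238.  62.]
89.5 76 [606.6 225.4  89.5] 89.2 [585.8 201.4  85.8] [638.4 253.   93.2] [612.1 227.2  89.5]
111.5 38 [602.5 224.8 111.4] 111.3 [590.7 209.4 108.1] [625.  246.2 115.5] [607.8 227.8 111.8]
132 27 [603.1 225.1 131.7] 131.6 [594.7 212.5 128. ] [619.  239.5 136. ] [606.9 226.  132. ]
152 28 [609.9 225.6 151.9] 152.3 [600.6 217.5 148.1] [619.9 233.2 155.1] [610.2 225.3 151.6]
side
62 1494 [612.3 239.4  61. ] 60.8 [543.  100.8  58. ] [779.7 298.6  66. ] [661.3 199.7  62. ]
89.5 248 [645.1 215.5  88.6] 88.3 [584.5 105.7  85.5] [789.2 256.4  93.4] [686.8 181.1  89.5]
111.5 99 [605.  235.7 110.9] 110.4 [592.3 210.  107.5] [627.3 247.5 115.4] [609.8 228.7 111.5]
132 68 [605.7 232.4 130.8] 130.6 [596.5 213.5 128. ] [621.8 241.1 135.4] [609.1 227.3 131.7]
152 48 [610.2 228.7 150.3] 150.4 [601.6 218.9 148. ] [620.  236.7 152.1] [610.8 227.8 150. ]
[198 180   9  10  24] [201.7 184.4] [ 795.3 -148.2   10. ]
[234 199  11   4  39] [238.9 200.6] [ 638.4 -108.    10. ]
[295 212  22  11 186] [305.4 217. ] [ 434.8 -108.7   10. ]
[222 223  12   6  57] [227.5 225.6] [598.8  22.1  10. ]
[277 242  18  10 147] [285.5 246.7] [430.7  39.3  10. ]
```

View pics/s1.png

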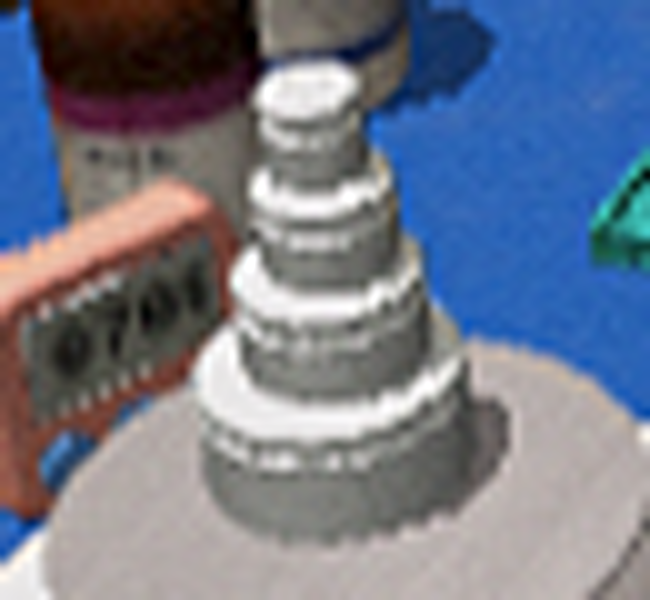

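View pics/t1.png

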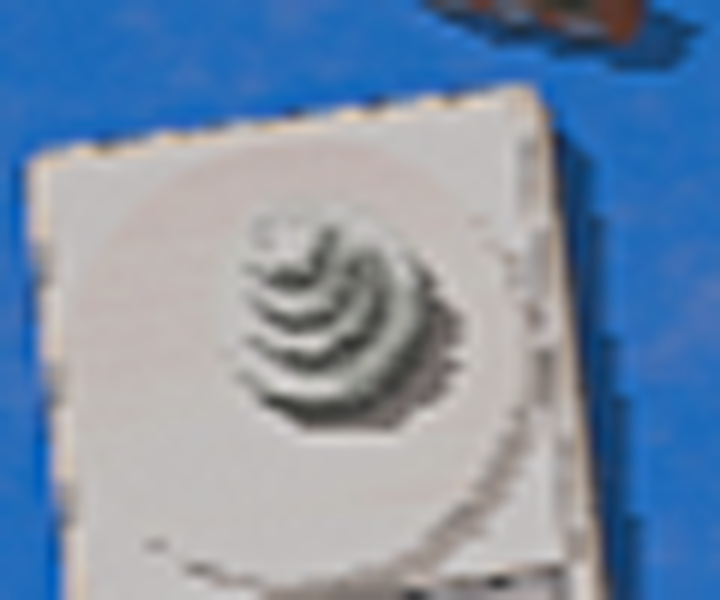

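jog_arm(
  offset=[
    [0, 0, 0],
    [0, 0, 0],
    [-40, -22, 0],
    [-40, -22, 0],
    [-40, -22, 0],
    [-40, -22, 0],
    [-40, -22, 0],
    [-40, -22, 0],
    [-40, -22, 0],
    [-40, -22, 0],
    [-40, -22, 0],
    [-40, -22, 0],
    [-40, -22, 0],
    [-40, -22, 0],
    [-40, -22, 0],
    [-40, -22, 0],
    [-40, -22, 0],
  ],
  delta_rot=[
    [0, 0, 7.8],
    [0, 0, 7.8],
    [0, 0, 0],
    [0, 0, 0],
    [0, 0, 0],
    [0, 0, 0],
    [0, 0, 0],
    [0, 0, 0],
    [0, 0, 0],
    [0, 0, 0],
    [0, 0, 0],
    [0, 0, 0],
    [0, 0, 0],
    [0, 0, 0],
    [0, 0, 0],
    [0, 0, 0],
    [0, 0, 0],
  ],
  jaw=[100, 100, 100, 100, 100, 100, 100, 100, 100, 100, 100, 100, 100, 100, 100, 100, 100],
  newtons=30,
)

```text
time: 1.8
tool_pos: [504.7, 41.4, 225.7]
tcp_rot: [179.7, 0.6, -91.2]
ft_force: [0.7, 0.1, 0.3]
finger_gap: 85.3
```

jog_arm(
  offset=[
    [-40, -23, 0],
    [-40, -23, 0],
    [-40, -23, 0],
    [-40, -23, 0],
    [-15, -8, 0],
    [0, 0, 0],
    [0, 0, 0],
  ],
  delta_rot=[
    [0, 0, 0],
    [0, 0, 0],
    [0, 0, 0],
    [0, 0, 0],
    [0, 0, 0],
    [0, 0, 0],
    [0, 0, 0],
  ],
  jaw=[100, 100, 100, 100, 70, 60, 60],
)

```text
time: 2.5
tool_pos: [609.9, 228.4, 221.4]
tcp_rot: [179.4, 0.6, -90.7]
ft_force: [-0.1, -0.4, -0.3]
finger_gap: 51.2
```

Run:
```python
from h import *
s=monitor.sense();print(s["time"],s["tool_pos"],s["tcp_rot"],s["finger_gap"],s["joint_pos"].round(1))
p,d=cams.snapshot("side");crop("s",p,110,130,120,120,5,"pics/s2.png")
# visual axis predicted
for P in ([608,226,142],[608,226,152]): print(proj("side",P))
```

```text
2.5 [609.90073401 228.38879547 221.44670962] [179.37653265   0.57549217 -90.74818721] 51.15255383474624 [ 15.6  16.   76.6   0.7  87.8 106.3]
(array([167.49736765, 217.5516816 ]), np.float64(701.8707097419701))
(array([166.9391569 , 213.13693157]), np.float64(697.3695384705273))
```

View pics/s2.png

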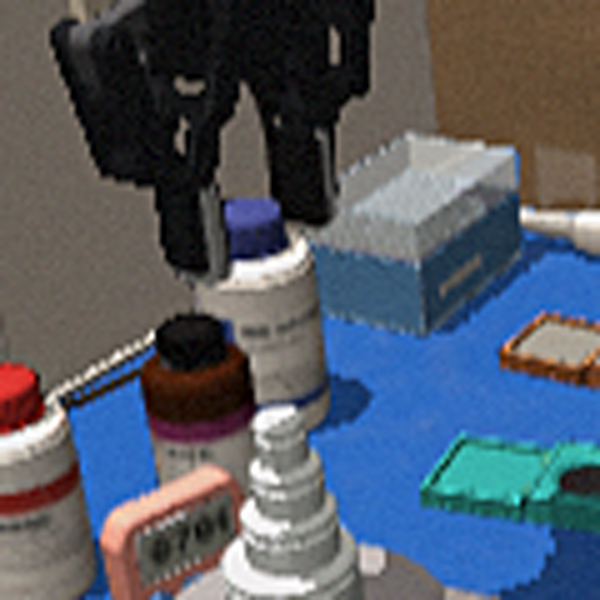

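Run:
```python
from h import *
for P in ([609.9,228.4,224],[610,228.4,152],[610,226,152],[609.9,203,224],[609.9,254,224]): print(proj("side",P))
p,d=cams.snapshot("top");crop("t",p,130,130,110,90,7,"pics/t2.png")
```

```text
(array([161.0258555 , 179.87872244]), np.float64(663.769333556924))
(array([165.31213538, 213.46114128]), np.float64(696.216608454319))
(array([166.120072  , 212.89906082]), np.float64(698.1463733306639))
(array([169.87885036, 174.81116241]), np.float64(684.1926784982406))
(array([151.53426796, 185.31182056]), np.float64(643.1851748759121))
```

View pics/t2.png

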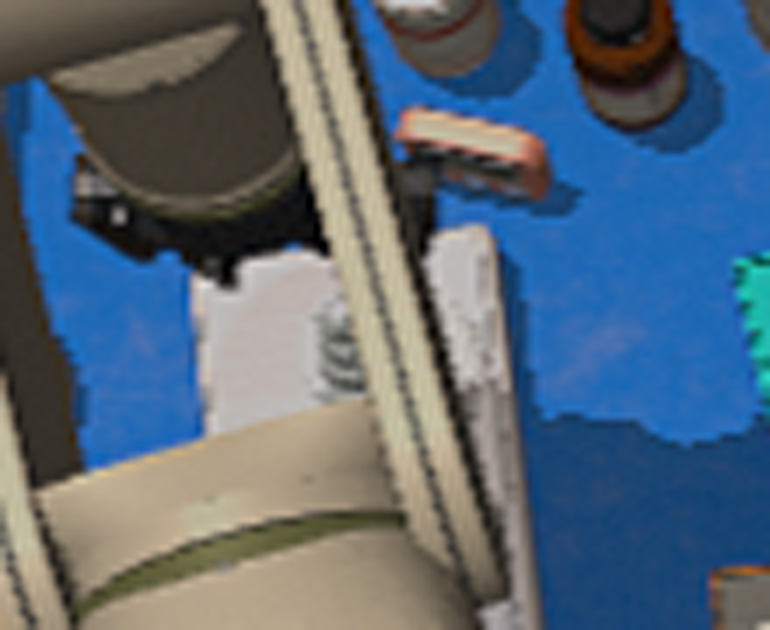

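```bash
cat >> h.py <<'E'
from scipy.spatial.transform import Rotation as Ro
def go(x,y,z,yaw=-90):
    s=monitor.sense();R=Ro.from_euler("xyz",s["tcp_rot"],degrees=True);G=Ro.from_euler("xyz",[180,0,yaw],degrees=True)
    print("t%.1f"%s["time"],"tcp",s["tool_pos"].round(1),"off",R.inv().apply(np.array([x,y,z])-s["tool_pos"]).round(1),"rot",(R.inv()*G).as_rotvec(degrees=True).round(2),"gap %.1f"%s["finger_gap"],"F",s["ft_force"].round(1))
E
python3 -c "
from h import *
go(610,226.8,142.5)"
```

```text
t2.6 tcp [609.8 227.6 221.8] off [ 1.6 -1.  79.3] rot [ 0.6   0.59 -0.82] gap 51.1 F [ 0.  0. -0.]
```

jog_arm(
  offset=[
    [1.5, -1, 25],
    [0, 0, 25],
    [0, 0, 20],
    [0, 0, 5],
  ],
  delta_rot=[
    [0.6, 0.6, -0.8],
    [0, 0, 0],
    [0, 0, 0],
    [0, 0, 0],
  ],
  jaw=[60, 60, 60, 60],
)

```text
time: 3.0
tool_pos: [611.3, 220.8, 148.7]
tcp_rot: [-179.6, -0.0, -90.3]
ft_force: [0.5, 0.5, -0.7]
finger_gap: 51.0
```

Run:
```python
from h import *
go(610,226.8,142.5)
p,d=cams.snapshot("side");crop("s",p,120,160,90,90,6.5,"pics/s3.png")
```

```text
t3.0 tcp [611.3 220.8 148.7] off [-6.   1.4  6.2] rot [-0.35 -0.   -0.32] gap 51.0 F [ 0.5  0.5 -0.7]
```

View pics/s3.png

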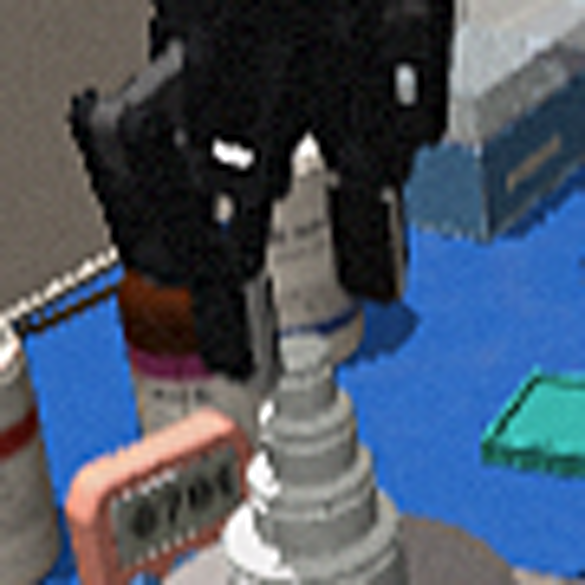

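jog_arm(
  offset=[
    [-5.5, 1, 4],
    [-0.5, 0.3, 1.5],
    [0, 0, 0.5],
  ],
  delta_rot=[
    [-0.3, 0, -0.3],
    [0, 0, 0],
    [0, 0, 0],
  ],
  jaw=[60, 60, 60],
)

```text
time: 3.35
tool_pos: [611.6, 226.1, 146.4]
tcp_rot: [-179.7, 0.1, -90.1]
ft_force: [0.8, -0.5, 1.0]
finger_gap: 51.3
```

Run:
```python
from h import *
p,d=cams.snapshot("side");crop("s",p,120,160,90,90,6.5,"pics/s4.png")
go(610,226.8,142.5)
```

```text
t3.4 tcp [611.7 226.2 146.4] off [-0.6  1.7  3.9] rot [-0.28  0.07 -0.11] gap 51.5 F [-0.9  0.8  0.1]
```

View pics/s4.png

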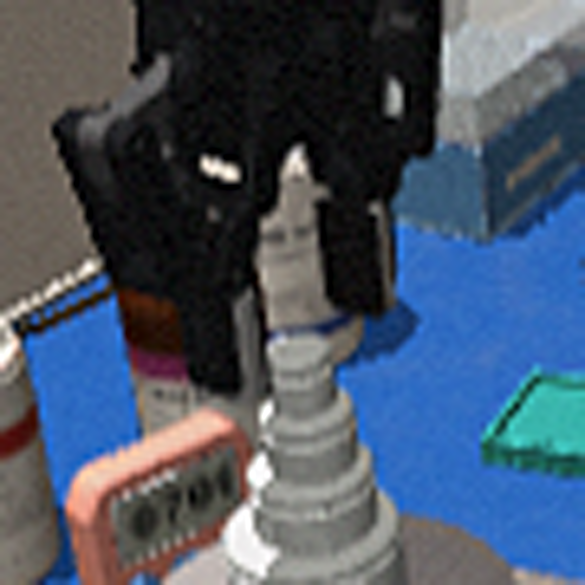

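jog_arm(
  offset=[
    [-0.3, 1.7, 3],
    [0, 0.5, 1.5],
    [0, 0, 0],
    [0, 0, 0],
    [0, 0, 0],
    [0, 0, 0],
    [0, 0, 0],
    [0, 0, 0],
  ],
  delta_rot=[
    [-0.3, 0, 0],
    [0, 0, 0],
    [0, 0, 0],
    [0, 0, 0],
    [0, 0, 0],
    [0, 0, 0],
    [0, 0, 0],
    [0, 0, 0],
  ],
  jaw=[60, 50, 40, 32, 26, 20, 10, 10],
)

```text
time: 4.2
tool_pos: [610.3, 227.1, 143.5]
tcp_rot: [-179.9, 0.1, -90.1]
ft_force: [-0.3, -0.2, -0.2]
finger_gap: 18.1
```

Run:
```python
from h import *
p,d=cams.snapshot("side");crop("s",p,120,160,90,90,6.5,"pics/s5.png")
go(610,226.8,142.5)
```

```text
t4.2 tcp [610.3 227.2 143.5] off [0.4 0.3 1. ] rot [-0.12  0.11 -0.08] gap 18.1 F [-0.5  0.4  0.5]
```

View pics/s5.png

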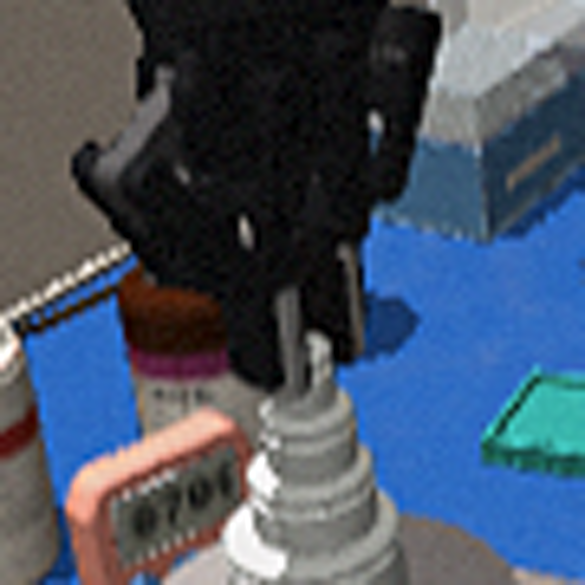

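jog_arm(
  offset=[
    [0, 0, 0],
    [0, 0, 0],
    [0, 0, -5],
    [0, 0, -10],
  ],
  delta_rot=[
    [0, 0, 0],
    [0, 0, 0],
    [0, 0, 0],
    [0, 0, 0],
  ],
  jaw=[5, 5, 5, 5],
)

```text
time: 4.65
tool_pos: [609.0, 226.7, 157.2]
tcp_rot: [179.9, 0.1, -90.1]
ft_force: [0.1, 0.0, -1.1]
finger_gap: 17.7
```

Run:
```python
from h import *
p,d=cams.snapshot("side");crop("s",p,120,150,90,90,6.5,"pics/s6.png")
go(610,226.8,142.5)
```

```text
t4.7 tcp [610.2 227.  160. ] off [ 0.3  0.2 17.5] rot [-0.1   0.11 -0.09] gap 17.9 F [0.8 1.1 0.2]
```

View pics/s6.png

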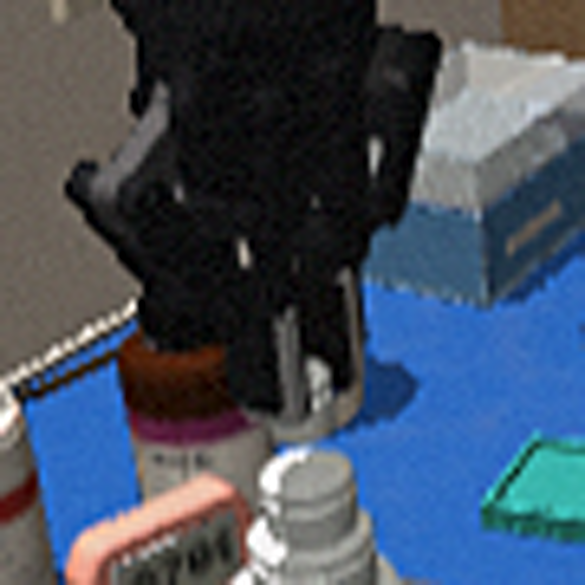

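jog_arm(
  offset=[
    [0, 0, -25],
    [0, 0, -25],
    [25, 8, -10],
    [40, 13.5, 0],
    [40, 13.5, 0],
    [40, 13.5, 0],
    [40, 13.5, 0],
    [40, 13.5, 0],
    [40, 13.5, 0],
    [40, 13.5, 0],
    [40, 13.5, 0],
    [40, 13.5, 0],
    [40, 13.5, 0],
    [40, 13.5, 0],
    [40, 13.5, 0],
    [25, 8, 0],
    [0, 0, 0],
  ],
  delta_rot=[
    [0, 0, 0],
    [0, 0, 0],
    [0, 0, 0],
    [0, 0, 0],
    [0, 0, 0],
    [0, 0, 0],
    [0, 0, 0],
    [0, 0, 0],
    [0, 0, 0],
    [0, 0, 0],
    [0, 0, 0],
    [0, 0, 0],
    [0, 0, 0],
    [0, 0, 0],
    [0, 0, 0],
    [0, 0, 0],
    [0, 0, 0],
  ],
  jaw=[5, 5, 5, 5, 5, 5, 5, 5, 5, 5, 5, 5, 5, 5, 5, 5, 5],
)

```text
time: 6.4
tool_pos: [429.1, -323.2, 236.0]
tcp_rot: [-178.5, -0.3, -89.9]
ft_force: [0.1, 0.3, -0.3]
finger_gap: 18.2
```

Run:
```python
from h import *
p,d=cams.snapshot("side");crop("s",p,240,100,140,110,5,"pics/s7.png")
p,d=cams.snapshot("top");np.savez("pics/top1.npz",p=p,d=d);crop("s",p,150,150,60,60,9,"pics/t7.png")
go(429.5,-312.5,60)
```

```text
t6.5 tcp [ 430.2 -320.7  235.9] off [ -8.9   5.3 175.8] rot [-1.52 -0.24  0.26] gap 17.8 F [ 0.7 -0.2 -1.4]
```

View pics/s7.png

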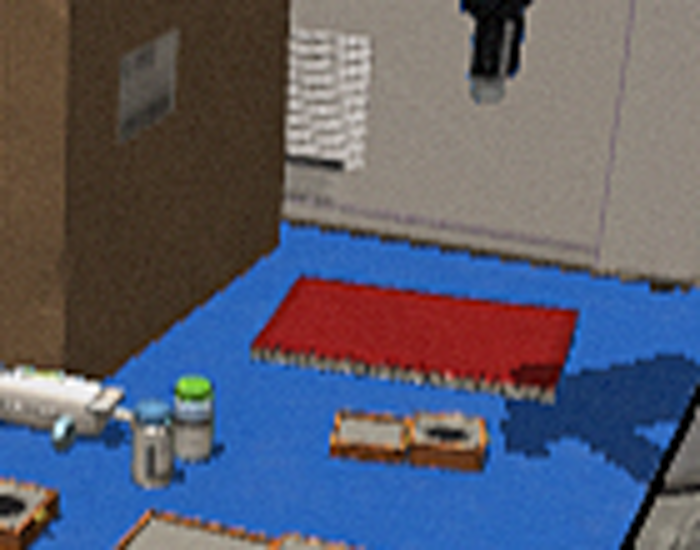

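View pics/t7.png

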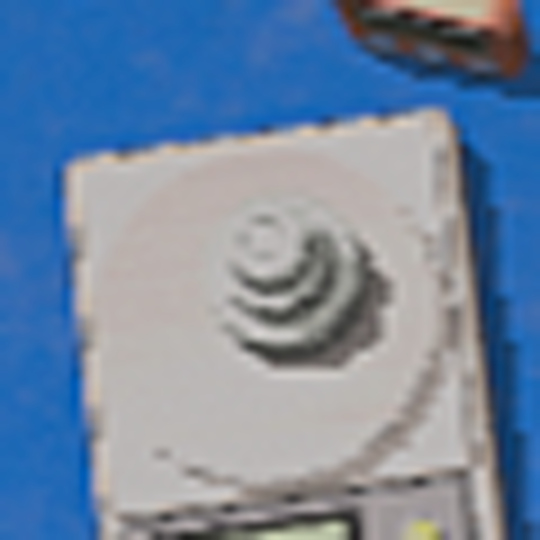

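jog_arm(
  offset=[
    [-4, 3, 40],
    [-3, 2, 40],
    [-2, 0, 40],
    [0, 0, 35],
    [0, 0, 15],
    [0, 0, 0],
  ],
  delta_rot=[
    [-0.8, 0, 0],
    [-0.7, 0, 0],
    [0, 0, 0],
    [0, 0, 0],
    [0, 0, 0],
    [0, 0, 0],
  ],
  jaw=[5, 5, 5, 5, 5, 5],
)

```text
time: 7.1
tool_pos: [432.9, -306.2, 65.1]
tcp_rot: [-179.6, -0.5, -89.3]
ft_force: [0.4, 0.5, -0.6]
finger_gap: 17.8
```

Run:
```python
from h import *
p,d=cams.snapshot("side");crop("s",p,295,130,60,60,9,"pics/s8.png")
p,d=cams.snapshot("top");crop("s",p,330,210,50,50,10,"pics/t8.png")
print(onplane("top",(179.2,176.6),132))
go(429.5,-312.5,21.5)
```

```text
[608.10741802 226.60194097 132.        ]
t7.2 tcp [ 434.1 -307.7   67.8] off [ 4.3  5.1 46.3] rot [-0.57 -0.6   0.71] gap 17.9 F [ 0.1 -0.7  0. ]
```

View pics/s8.png

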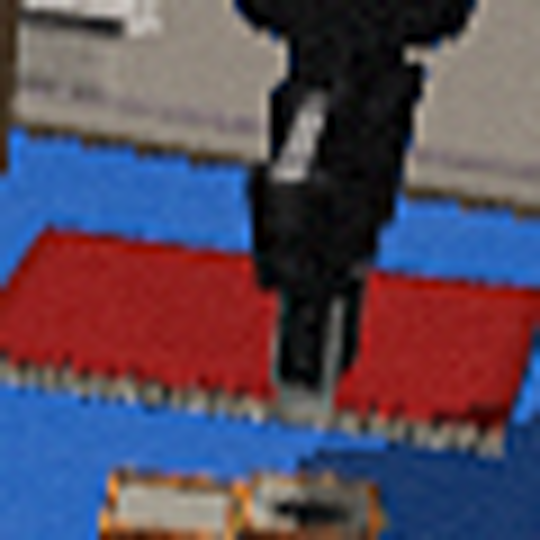

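View pics/t8.png

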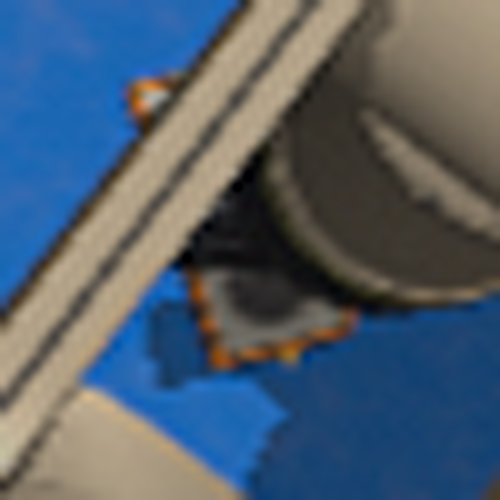

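jog_arm(
  offset=[
    [4, 4, 18],
    [1, 1, 12],
    [0, 0, 4],
    [0, 0, 0],
  ],
  delta_rot=[
    [-0.5, -0.5, 0.6],
    [0, 0, 0],
    [0, 0, 0],
    [0, 0, 0],
  ],
  jaw=[5, 5, 5, 5],
)

```text
time: 7.6
tool_pos: [434.6, -315.2, 40.0]
tcp_rot: [-179.4, -0.5, -89.8]
ft_force: [-0.4, 1.0, -0.1]
finger_gap: 17.8
```

Run:
```python
from h import *
go(429.5,-312.5,21.5)
p,d=cams.snapshot("side");crop("s",p,295,140,60,60,9,"pics/s9.png")
go(429.5,-312.5,21.5)
K=proj("side",[429.5,-312.5,10]);print(K,proj("side",[429.5,-312.5,25]))
```

```text
t7.6 tcp [ 434.6 -315.2   40. ] off [-2.9  5.2 18.5] rot [-0.58 -0.52  0.24] gap 17.8 F [-0.4  1.  -0.1]
t7.7 tcp [ 434.8 -315.4   40.5] off [-3.1  5.5 18.9] rot [-0.61 -0.54  0.24] gap 18.2 F [-0.  -0.4  0.1]
(array([329.13051367, 187.28135044]), np.float64(1124.94465338771)) (array([329.58427165, 182.9686364 ]), np.float64(1118.1928964805459))
```

View pics/s9.png

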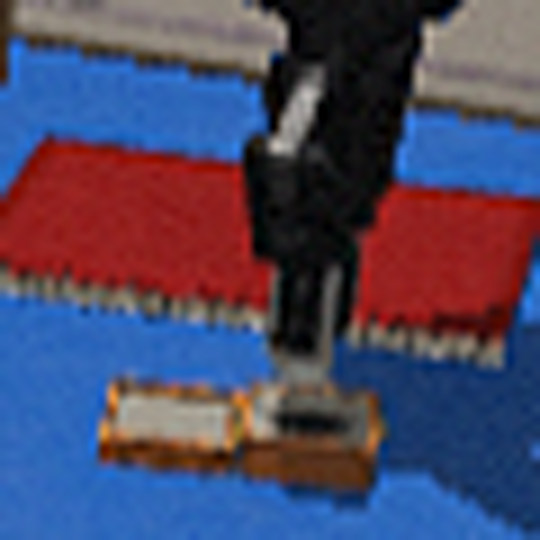

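jog_arm(
  offset=[
    [-3, 6, 2],
    [-0.5, 1, 2],
    [0, 0.5, 1],
  ],
  delta_rot=[
    [-0.8, -0.7, 0.3],
    [-0.3, -0.3, 0],
    [0, 0, 0],
  ],
  jaw=[5, 5, 5],
)

```text
time: 7.95
tool_pos: [427.9, -312.4, 37.3]
tcp_rot: [179.6, 0.4, -90.1]
ft_force: [0.6, -0.1, 0.2]
finger_gap: 17.6
```

Run:
```python
from h import *
go(429.5,-312.5,21.5)
p,d=cams.snapshot("side");crop("s",p,295,140,60,60,9,"pics/s10.png")
go(429.5,-312.5,21.5)
```

```text
t8.0 tcp [ 427.9 -312.4   37.3] off [ 0.2 -1.7 15.8] rot [ 0.44  0.42 -0.07] gap 17.6 F [ 0.6 -0.1  0.2]
t8.0 tcp [ 427.7 -312.3   37.1] off [ 0.3 -1.9 15.6] rot [ 0.44  0.42 -0.07] gap 18.1 F [-0.8  0.4 -0.8]
```

View pics/s10.png

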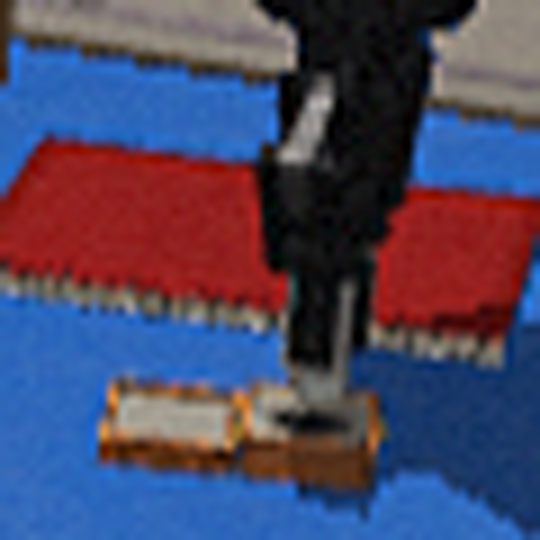

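jog_arm(
  offset=[
    [0, -2, 5],
    [0, -0.5, 5],
    [0, 0, 1],
  ],
  delta_rot=[
    [0.3, 0.3, 0],
    [0, 0, 0],
    [0, 0, 0],
  ],
  jaw=[5, 5, 5],
)

```text
time: 8.3
tool_pos: [430.5, -312.5, 25.4]
tcp_rot: [179.9, 0.1, -90.1]
ft_force: [-0.0, 0.4, -0.9]
finger_gap: 18.2
```

Run:
```python
from h import *
p,d=cams.snapshot("side");crop("s",p,295,140,60,60,9,"pics/s11.png")
go(430,-312,21.5)
```

```text
t8.3 tcp [ 430.4 -312.4   25.4] off [-0.4  0.4  3.9] rot [ 0.1   0.08 -0.08] gap 17.9 F [-0.9  0.2 -0.9]
```

View pics/s11.png

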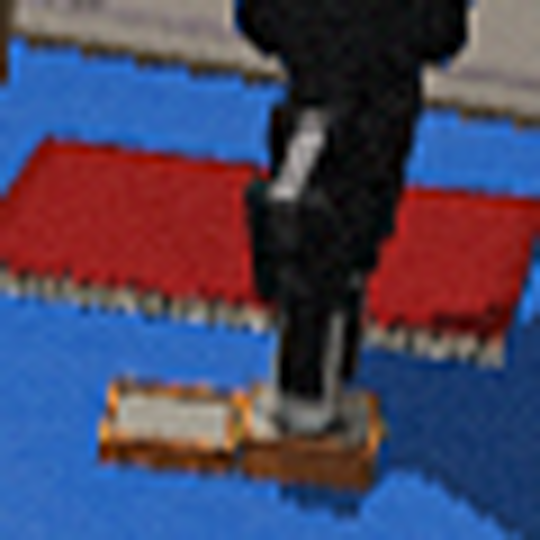

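jog_arm(
  offset=[
    [-0.2, 0.2, 1.5],
    [0, 0, 1.5],
  ],
  delta_rot=[
    [0, 0, 0],
    [0, 0, 0],
  ],
  jaw=[5, 5],
)

```text
time: 8.55
tool_pos: [430.2, -312.1, 22.1]
tcp_rot: [179.9, 0.1, -90.1]
ft_force: [-0.0, 0.6, -0.2]
finger_gap: 18.1
```

```bash
python3 -c "
from h import *
go(430,-312,21.5)"
```

```text
t8.6 tcp [ 430.2 -312.1   22.1] off [-0.1  0.2  0.6] rot [ 0.1   0.09 -0.07] gap 18.1 F [-0.   0.6 -0.2]
```

jog_arm(
  offset=[
    [0, 0, 0.8],
    [0, 0, 0.8],
  ],
  delta_rot=[
    [0, 0, 0],
    [0, 0, 0],
  ],
  jaw=[5, 5],
)

```text
time: 8.75
tool_pos: [430.4, -312.2, 21.3]
tcp_rot: [179.9, 0.1, -90.1]
ft_force: [-5.0, 5.4, 13.8]
finger_gap: 18.0
```

```bash
python3 -c "
from h import *
go(430,-312,21.5)"
```

```text
t8.8 tcp [ 430.4 -312.2   21.3] off [-0.2  0.4 -0.2] rot [ 0.11  0.1  -0.07] gap 18.0 F [-5.   5.4 13.8]
```

jog_arm(
  offset=[
    [0, 0, -0.5],
    [0, 0, 0],
    [0, 0, 0],
    [0, 0, 0],
    [0, 0, 0],
    [0, 0, -10],
    [0, 0, -25],
    [0, 0, -40],
    [0, 0, -40],
  ],
  delta_rot=[
    [0, 0, 0],
    [0, 0, 0],
    [0, 0, 0],
    [0, 0, 0],
    [0, 0, 0],
    [0, 0, 0],
    [0, 0, 0],
    [0, 0, 0],
    [0, 0, 0],
  ],
  jaw=[18, 22, 27, 35, 45, 50, 50, 50, 50],
)

```text
time: 9.65
tool_pos: [426.7, -309.1, 134.9]
tcp_rot: [179.3, 0.6, -90.1]
ft_force: [0.4, -0.5, -0.2]
finger_gap: 42.8
```

Run:
```python
from h import *
p,d=cams.snapshot("side");crop("s",p,295,140,60,60,9,"pics/s12.png")
go(608,226.6,190)
```

```text
t9.7 tcp [ 429.9 -311.8  143.1] off [-538.8 -177.3  -45.8] rot [ 0.22  0.2  -0.07] gap 42.4 F [ 4.  -2.4  5.4]
```

View pics/s12.png

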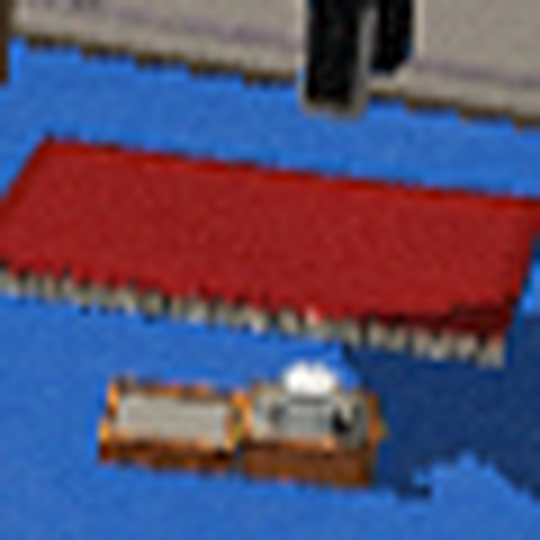

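jog_arm(
  offset=[
    [-20, -6, -20],
    [-40, -13, -20],
    [-40, -13, -5],
    [-40, -13, 0],
    [-40, -13, 0],
    [-40, -13, 0],
    [-40, -13, 0],
    [-40, -13, 0],
    [-40, -13, 0],
    [-40, -13, 0],
    [-40, -13, 0],
    [-40, -13, 0],
    [-40, -13, 0],
    [-38, -14, 0],
    [0, 0, 0],
    [0, 0, 0],
  ],
  delta_rot=[
    [0, 0, 0],
    [0, 0, 0],
    [0, 0, 0],
    [0, 0, 0],
    [0, 0, 0],
    [0, 0, 0],
    [0, 0, 0],
    [0, 0, 0],
    [0, 0, 0],
    [0, 0, 0],
    [0, 0, 0],
    [0, 0, 0],
    [0, 0, 0],
    [0, 0, 0],
    [0, 0, 0],
    [0, 0, 0],
  ],
  jaw=[60, 70, 70, 70, 70, 70, 70, 70, 70, 70, 70, 70, 70, 70, 70, 70],
)

```text
time: 11.3
tool_pos: [618.2, 245.4, 206.7]
tcp_rot: [-178.9, -0.3, -90.3]
ft_force: [0.1, -0.7, 0.0]
finger_gap: 59.5
```

Run:
```python
from h import *
p,d=cams.snapshot("side");crop("s",p,120,150,90,90,6.5,"pics/s13.png")
go(608,226.6,122.5)
```

```text
t11.3 tcp [618.  245.3 206.7] off [18.4 11.5 84.1] rot [-1.12 -0.23 -0.29] gap 59.7 F [-1.   0.7  0.1]
```

View pics/s13.png

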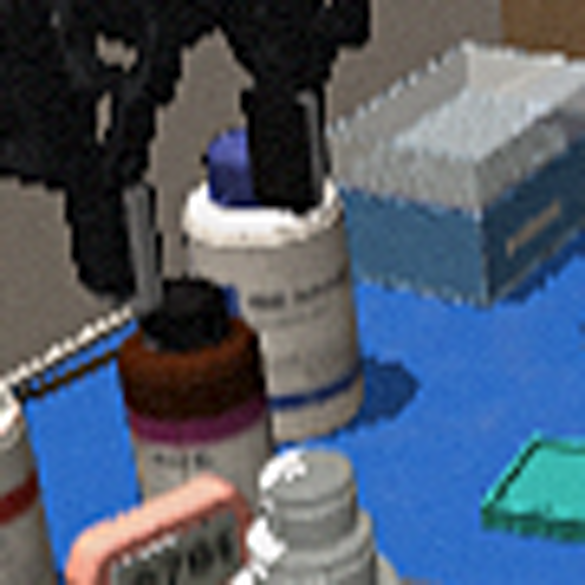

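jog_arm(
  offset=[
    [18, 11, 10],
    [0, 0, 15],
    [0, 0, 20],
    [0, 0, 15],
    [0, 0, 0],
  ],
  delta_rot=[
    [-0.6, 0, -0.2],
    [-0.5, 0, 0],
    [0, 0, 0],
    [0, 0, 0],
    [0, 0, 0],
  ],
  jaw=[70, 70, 70, 70, 70],
)

```text
time: 11.85
tool_pos: [607.5, 222.1, 146.6]
tcp_rot: [-179.8, -0.2, -90.4]
ft_force: [0.2, -0.1, -1.6]
finger_gap: 59.9
```

Run:
```python
from h import *
print(proj("side",[608,226.6,132]),onplane("side",(167,223.1),132))
go(608,226.6,122.5)
```

```text
(array([167.8505659 , 222.05492116]), np.float64(705.8894397943267)) [606.99597398 230.39814369 132.        ]
t11.8 tcp [607.5 222.1 146.6] off [-4.6 -0.3 24.1] rot [-0.17 -0.2  -0.41] gap 59.9 F [ 0.2 -0.1 -1.6]
```

jog_arm(
  offset=[
    [-5, -0.5, 12],
    [-1, 0, 9],
    [0, 0, 2],
    [0, 0, 0],
  ],
  delta_rot=[
    [-0.2, -0.2, -0.4],
    [0, 0, 0],
    [0, 0, 0],
    [0, 0, 0],
  ],
  jaw=[65, 65, 65, 65],
)

```text
time: 12.25
tool_pos: [608.9, 228.5, 123.0]
tcp_rot: [-180.0, 0.1, -90.0]
ft_force: [0.9, 0.7, -0.7]
finger_gap: 55.5
```

Run:
```python
from h import *
p,d=cams.snapshot("side");crop("s",p,120,160,90,90,6.5,"pics/s14.png")
go(608,227.3,122.5)
```

```text
t12.3 tcp [609.  228.5 123.2] off [1.2 1.  0.7] rot [-0.04  0.06 -0.02] gap 55.5 F [-0.2  0.5  0.2]
```

View pics/s14.png

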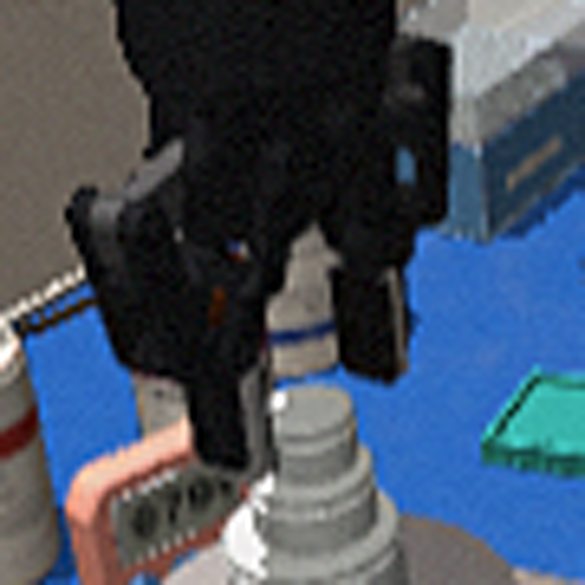

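jog_arm(
  offset=[
    [0.8, 0.8, 0.3],
    [0, 0, 0],
    [0, 0, 0],
    [0, 0, 0],
    [0, 0, 0],
    [0, 0, 0],
    [0, 0, 0],
    [0, 0, 0],
  ],
  delta_rot=[
    [0, 0, 0],
    [0, 0, 0],
    [0, 0, 0],
    [0, 0, 0],
    [0, 0, 0],
    [0, 0, 0],
    [0, 0, 0],
    [0, 0, 0],
  ],
  jaw=[55, 47, 42, 36, 32, 26, 20, 15],
)

```text
time: 13.1
tool_pos: [609.3, 228.1, 125.1]
tcp_rot: [-179.8, 0.1, -90.0]
ft_force: [-0.3, 0.7, 0.2]
finger_gap: 26.0
```

Run:
```python
from h import *
go(608,227.3,122.5)
```

```text
t13.1 tcp [609.3 228.1 125.1] off [0.8 1.3 2.6] rot [-0.23  0.11 -0.  ] gap 26.0 F [-0.3  0.7  0.2]
```

jog_arm(
  offset=[
    [0, 0, -5],
    [0, 0, -15],
    [0, 0, -20],
    [15, 0, -15],
    [40, -4, 0],
    [40, -4, 0],
    [40, -4, 0],
    [40, -4, 0],
    [40, -4, 0],
    [40, -4, 0],
    [40, -4, 0],
    [20, -2, 0],
    [0, 0, 0],
    [0, 0, 0],
  ],
  delta_rot=[
    [0, 0, 0],
    [0, 0, 0],
    [0, 0, 0],
    [0, 0, 0],
    [0, 0, 0],
    [0, 0, 0],
    [0, 0, 0],
    [0, 0, 0],
    [0, 0, 0],
    [0, 0, 0],
    [0, 0, 0],
    [0, 0, 0],
    [0, 0, 0],
    [0, 0, 0],
  ],
  jaw=[15, 15, 15, 15, 15, 15, 15, 15, 15, 15, 15, 15, 15, 15],
  newtons=35,
)

```text
time: 14.5
tool_pos: [640.7, -107.9, 198.6]
tcp_rot: [-179.0, -0.2, -90.0]
ft_force: [0.4, 0.2, 0.2]
finger_gap: 25.6
```

Run:
```python
from h import *
p,d=cams.snapshot("side");crop("s",p,195,120,90,95,6.2,"pics/s15.png")
p,d=cams.snapshot("top");np.savez("pics/top2.npz",p=p,d=d);crop("s",p,150,150,60,60,9,"pics/t15.png")
go(634.8,-101.3,60)
```

```text
t14.6 tcp [ 640.8 -106.8  198.5] off [ -5.8   8.3 138.4] rot [-0.97 -0.16  0.08] gap 25.6 F [-0.   0.5 -0.8]
```

View pics/s15.png

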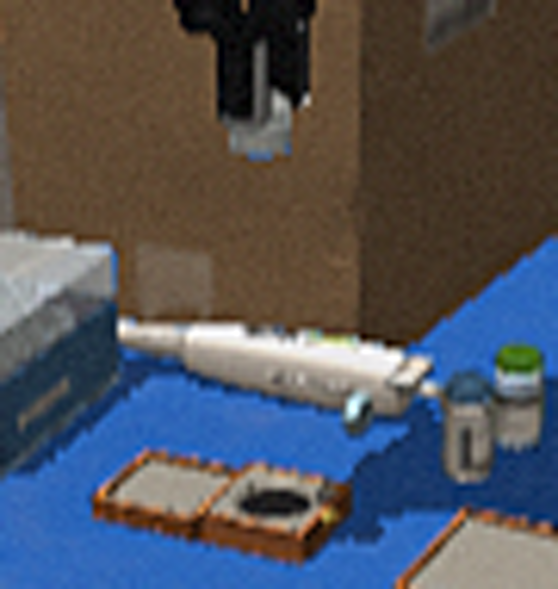

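View pics/t15.png

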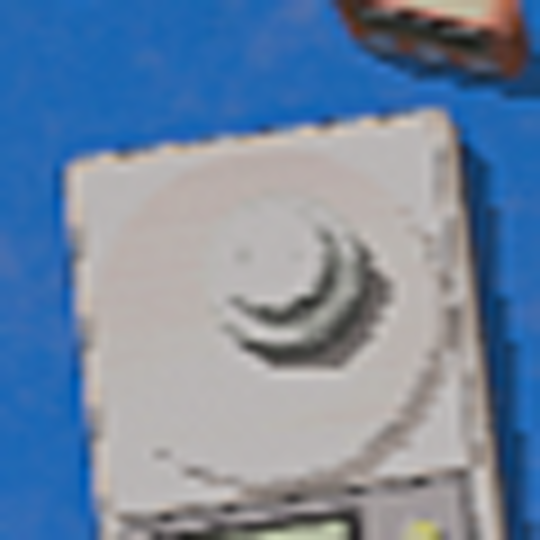

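jog_arm(
  offset=[
    [-3, 4, 30],
    [-3, 4, 35],
    [0, 1, 35],
    [0, 0, 25],
    [0, 0, 8],
    [0, 0, 0],
  ],
  delta_rot=[
    [-0.6, -0.1, 0],
    [-0.5, 0, 0],
    [0, 0, 0],
    [0, 0, 0],
    [0, 0, 0],
    [0, 0, 0],
  ],
  jaw=[15, 15, 15, 15, 15, 15],
)

```text
time: 15.2
tool_pos: [634.3, -92.6, 65.5]
tcp_rot: [-179.8, -0.0, -89.3]
ft_force: [0.3, 0.1, -0.4]
finger_gap: 25.5
```

Run:
```python
from h import *
p,d=cams.snapshot("side");crop("s",p,200,150,70,70,8,"pics/s16.png")
p,d=cams.snapshot("top");crop("s",p,262,155,50,50,9,"pics/t16.png")
print(onplane("top",(178.5,177.5),111.5))
go(634.8,-101.3,23)
```

```text
[611.06885403 232.29886288 111.5       ]
t15.3 tcp [635.6 -93.2  67.5] off [ 8.   1.1 44.5] rot [-0.32 -0.08  0.65] gap 25.7 F [-0.3 -0.2 -0.3]
```

View pics/s16.png

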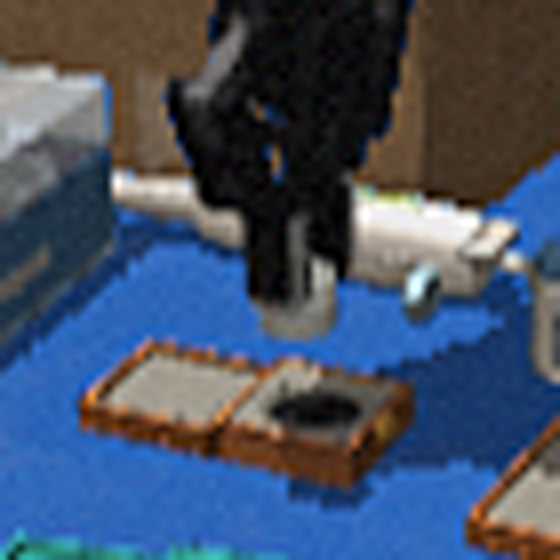

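View pics/t16.png

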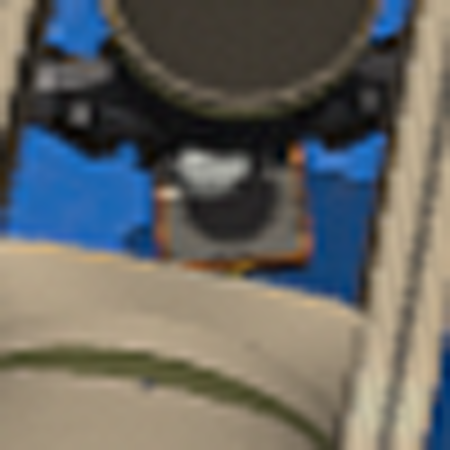

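jog_arm(
  offset=[
    [6, 1, 8],
    [2, 0, 8],
    [0, 0, 6],
    [0, 0, 2],
  ],
  delta_rot=[
    [-0.3, -0.1, 0.6],
    [0, 0, 0],
    [0, 0, 0],
    [0, 0, 0],
  ],
  jaw=[15, 15, 15, 15],
)

```text
time: 15.7
tool_pos: [638.7, -103.0, 47.7]
tcp_rot: [-179.5, -0.1, -90.0]
ft_force: [-0.6, -0.1, -1.0]
finger_gap: 25.4
```

Run:
```python
from h import *
p,d=cams.snapshot("side");crop("s",p,200,150,70,70,8,"pics/s17.png")
p,d=cams.snapshot("top");crop("s",p,262,155,50,50,9,"pics/t17.png")
go(634.8,-101.3,23)
```

```text
t15.8 tcp [ 638.6 -102.9   47.8] off [-1.6  4.1 24.8] rot [-0.49 -0.1   0.  ] gap 25.7 F [ 0.6  0.8 -2.8]
```

View pics/s17.png

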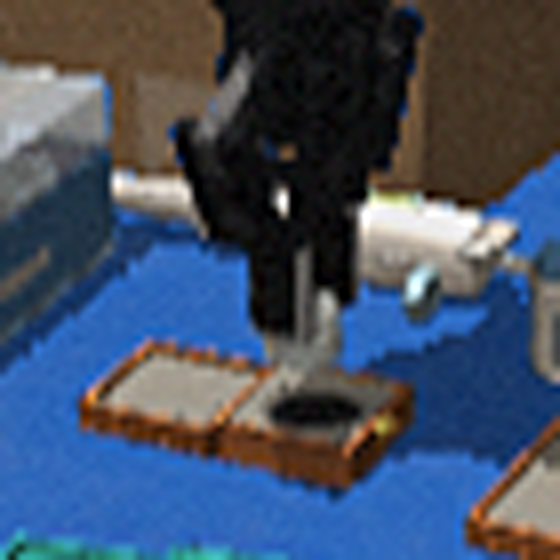

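View pics/t17.png

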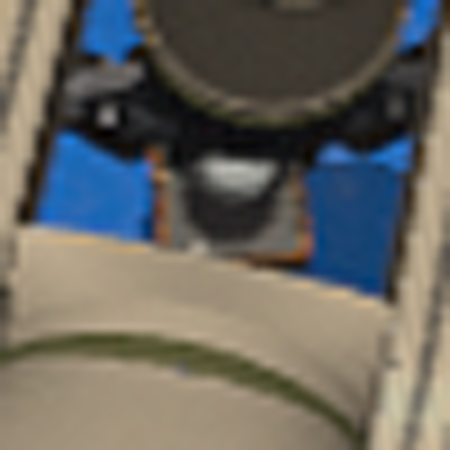

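jog_arm(
  offset=[
    [-1, 4.5, 5],
    [0, 0.7, 5],
    [0, 0, 4],
    [0, 0, 1],
  ],
  delta_rot=[
    [-0.5, -0.1, 0],
    [0, 0, 0],
    [0, 0, 0],
    [0, 0, 0],
  ],
  jaw=[15, 15, 15, 15],
)

```text
time: 16.2
tool_pos: [633.2, -101.7, 32.0]
tcp_rot: [180.0, 0.0, -90.0]
ft_force: [0.4, 0.3, -1.4]
finger_gap: 25.8
```

Run:
```python
from h import *
p,d=cams.snapshot("side");crop("s",p,200,150,70,70,8,"pics/s18.png")
p,d=cams.snapshot("top");crop("s",p,262,155,50,50,9,"pics/t18.png")
go(634.8,-101.8,23)
```

```text
t16.3 tcp [ 633.4 -101.8   32.4] off [ 0.  -1.4  9.4] rot [ 0. -0.  0.] gap 25.5 F [-0.6  0.3 -1.3]
```

View pics/s18.png

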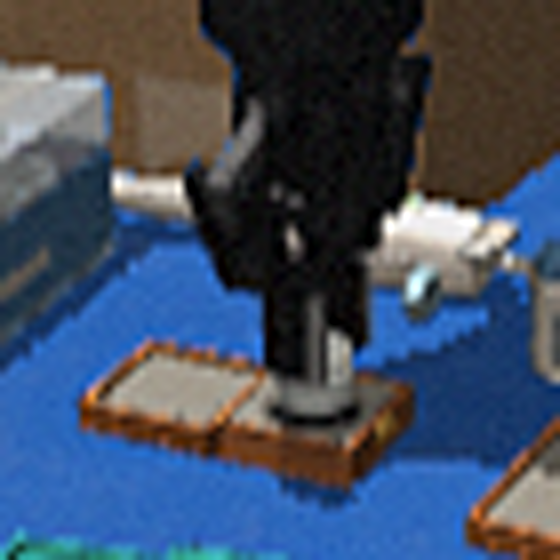

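View pics/t18.png

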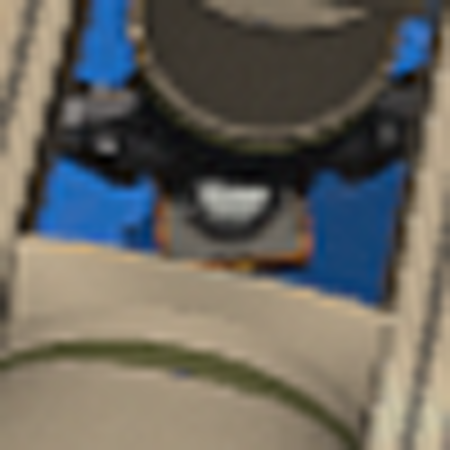

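jog_arm(
  offset=[
    [0, -0.4, 3],
    [0, 0, 2.5],
    [0, 0, 1.5],
  ],
  delta_rot=[
    [0, 0, 0],
    [0, 0, 0],
    [0, 0, 0],
  ],
  jaw=[15, 15, 15],
)

```text
time: 16.6
tool_pos: [634.6, -101.9, 25.6]
tcp_rot: [-179.9, -0.0, -90.0]
ft_force: [-1.2, 0.0, -1.7]
finger_gap: 25.6
```

```bash
python3 -c "
from h import *
go(634,-101.8,22)"
```

```text
t16.6 tcp [ 634.6 -101.9   25.6] off [-0.1  0.6  3.6] rot [-0.08 -0.02  0.01] gap 25.6 F [-1.2  0.  -1.7]
```

jog_arm(
  offset=[
    [0, 0.2, 1],
    [0, 0, 1],
  ],
  delta_rot=[
    [0, 0, 0],
    [0, 0, 0],
  ],
  jaw=[15, 15],
)

```text
time: 16.8
tool_pos: [634.4, -101.9, 23.6]
tcp_rot: [-179.9, -0.0, -90.0]
ft_force: [-3.5, 1.2, 8.7]
finger_gap: 25.7
```

```bash
python3 -c "
from h import *
go(634,-101.8,22)"
```

```text
t16.8 tcp [ 634.4 -101.9   23.6] off [-0.1  0.4  1.6] rot [-0.08 -0.02  0.01] gap 25.7 F [-3.5  1.2  8.7]
```

jog_arm(
  offset=[
    [0, 0, 0],
    [0, 0, 0],
    [0, 0, 0],
    [0, 0, 0],
    [0, 0, 0],
    [0, 0, -10],
    [0, 0, -25],
    [0, 0, -40],
    [0, 0, -40],
    [0, 0, -40],
  ],
  delta_rot=[
    [0, 0, 0],
    [0, 0, 0],
    [0, 0, 0],
    [0, 0, 0],
    [0, 0, 0],
    [0, 0, 0],
    [0, 0, 0],
    [0, 0, 0],
    [0, 0, 0],
    [0, 0, 0],
  ],
  jaw=[28, 32, 36, 44, 54, 60, 60, 60, 60, 60],
)

```text
time: 17.8
tool_pos: [629.4, -100.7, 177.6]
tcp_rot: [179.3, 0.2, -90.0]
ft_force: [1.1, -0.4, -0.7]
finger_gap: 51.2
```

Run:
```python
from h import *
p,d=cams.snapshot("side");np.savez("pics/side3.npz",p=p,d=d);crop("s",p,200,150,70,70,8,"pics/s19.png")
crop("s",p,135,200,65,65,9,"pics/s19b.png")
go(609,227,180)
```

```text
t17.9 tcp [ 633.3 -101.6  187.2] off [-328.6   24.3    7.3] rot [0.02 0.01 0.01] gap 51.5 F [ 2.1 -0.2  7.2]
```

View pics/s19.png

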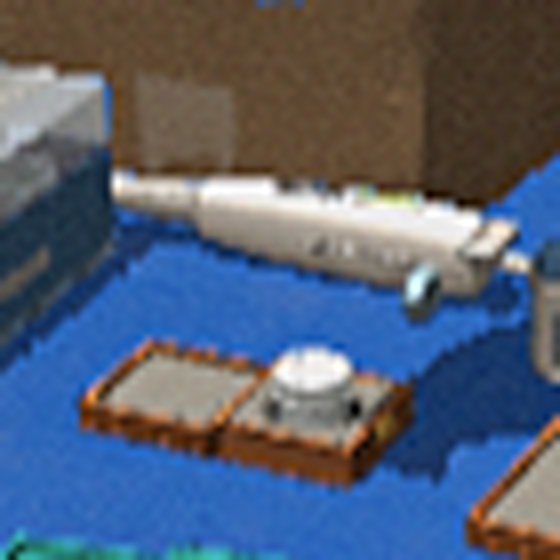

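View pics/s19b.png

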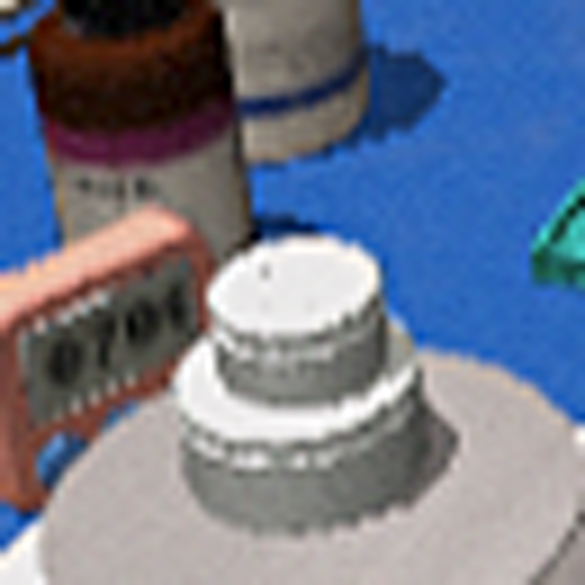

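Run:
```python
from h import *
print(onplane("side",(167.3,231.2),111.5),proj("side",[608,227,111.5]),onplane("side",(167.5,241.8),89.5))
a=np.load("pics/top2.npz")
print(proj("top",[608,227,111.5]))
go(608,228,180)
```

```text
[610.06270109 229.16365992 111.5       ] (array([168.83206374, 230.92175893]), np.float64(714.7952134213936)) [608.6250229  233.98646583  89.5       ]
(array([180.24057344, 178.43993146]), np.float64(1410.1764504529358))
t17.9 tcp [ 633.3 -101.6  187.2] off [-329.6   25.3    7.3] rot [0.02 0.01 0.01] gap 51.5 F [ 2.1 -0.2  7.2]
```

jog_arm(
  offset=[
    [-20, 0, 0],
    [-40, 2, 0],
    [-40, 3, 0],
    [-40, 3, 0],
    [-40, 3, 0],
    [-40, 3, 0],
    [-40, 3, 0],
    [-40, 3, 0],
    [-20, 2, 0],
    [0, 0, 0],
    [0, 0, 0],
  ],
  delta_rot=[
    [0, 0, 0],
    [0, 0, 0],
    [0, 0, 0],
    [0, 0, 0],
    [0, 0, 0],
    [0, 0, 0],
    [0, 0, 0],
    [0, 0, 0],
    [0, 0, 0],
    [0, 0, 0],
    [0, 0, 0],
  ],
  jaw=[85, 85, 85, 85, 85, 85, 85, 85, 85, 85, 85],
)

```text
time: 18.95
tool_pos: [616.0, 228.9, 202.8]
tcp_rot: [-178.7, -0.1, -90.2]
ft_force: [-0.5, -0.3, 0.1]
finger_gap: 72.7
```

Run:
```python
from h import *
go(609.5,230,99)
```

```text
t18.9 tcp [616.  228.9 202.8] off [ -1.2   8.8 103.6] rot [-1.3  -0.07 -0.15] gap 72.7 F [-0.5 -0.3  0.1]
```

jog_arm(
  offset=[
    [-0.5, 4, 20],
    [0, 3, 25],
    [0, 1, 25],
    [0, 0, 15],
    [0, 0, 0],
  ],
  delta_rot=[
    [-0.7, 0, 0],
    [-0.6, 0, 0],
    [0, 0, 0],
    [0, 0, 0],
    [0, 0, 0],
  ],
  jaw=[85, 85, 85, 85, 85],
)

```text
time: 19.45
tool_pos: [608.8, 223.2, 112.3]
tcp_rot: [179.9, -0.1, -90.5]
ft_force: [0.4, 0.6, 0.0]
finger_gap: 72.4
```

Run:
```python
from h import *
p,d=cams.snapshot("side");crop("s",p,120,170,90,90,6.5,"pics/s20.png")
go(609.5,230,99)
```

```text
t19.5 tcp [609.3 223.3 113.5] off [-6.8 -0.1 14.5] rot [ 0.05 -0.11 -0.52] gap 72.4 F [ 0.3 -1.1 -1.3]
```

View pics/s20.png

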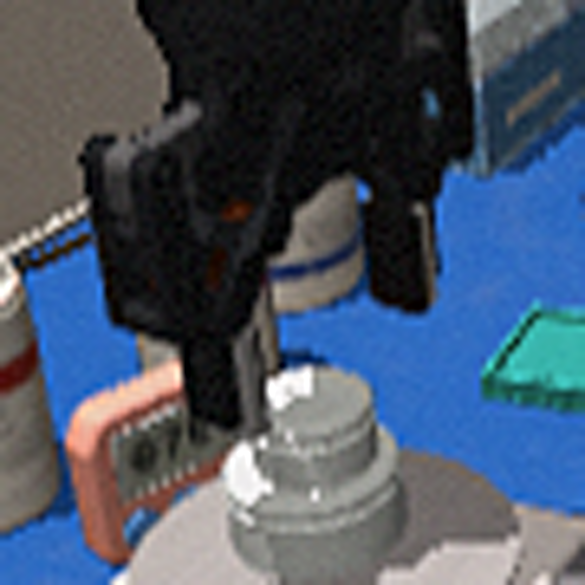

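jog_arm(
  offset=[
    [-6.5, 0, 5],
    [-1, 0, 7],
    [0, 0, 3],
    [0, 0, 0.5],
  ],
  delta_rot=[
    [0, -0.1, -0.5],
    [0, 0, 0],
    [0, 0, 0],
    [0, 0, 0],
  ],
  jaw=[85, 85, 80, 75],
)

```text
time: 19.9
tool_pos: [611.9, 231.4, 100.6]
tcp_rot: [-179.8, 0.1, -90.0]
ft_force: [0.4, 0.7, 0.8]
finger_gap: 64.3
```

Run:
```python
from h import *
go(609.5,230,99)
```

```text
t19.9 tcp [611.9 231.4 100.6] off [1.5 2.4 1.5] rot [-0.25  0.09 -0.02] gap 64.3 F [0.4 0.7 0.8]
```

jog_arm(
  offset=[
    [1.2, 2.2, 1.5],
    [0, 0.5, 1],
    [0, 0, 0.3],
    [0, 0, 0],
    [0, 0, 0],
    [0, 0, 0],
    [0, 0, 0],
    [0, 0, 0],
  ],
  delta_rot=[
    [-0.2, 0, 0],
    [0, 0, 0],
    [0, 0, 0],
    [0, 0, 0],
    [0, 0, 0],
    [0, 0, 0],
    [0, 0, 0],
    [0, 0, 0],
  ],
  jaw=[66, 60, 54, 50, 46, 40, 33, 30],
)

```text
time: 20.7
tool_pos: [610.0, 230.3, 99.4]
tcp_rot: [-179.8, 0.1, -90.0]
ft_force: [-0.1, -0.4, -0.4]
finger_gap: 36.5
```

Run:
```python
from h import *
p,d=cams.snapshot("side");crop("s",p,120,180,90,90,6.5,"pics/s21.png")
go(609.5,230,99)
```

```text
t20.8 tcp [610.  230.3  99.4] off [0.3 0.5 0.4] rot [-0.19  0.11 -0.01] gap 36.4 F [-0.  -1.1 -0.7]
```

View pics/s21.png

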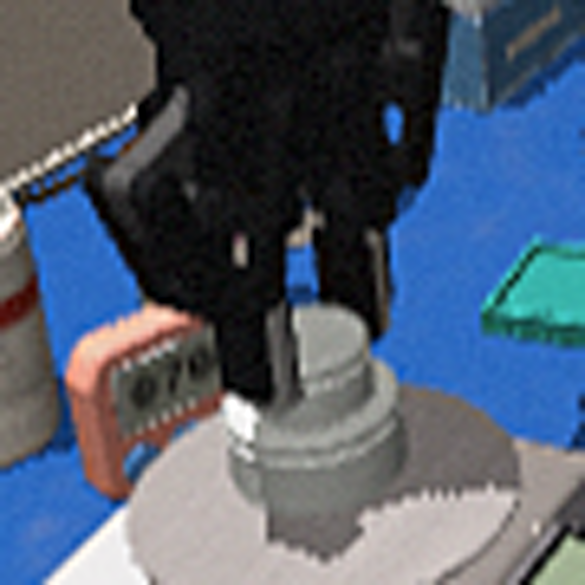

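jog_arm(
  offset=[
    [0, 0, 0],
    [0, 0, -5],
    [0, 0, -15],
    [0, 0, -20],
    [10, 10, -15],
    [28, 27, 0],
    [35, 34, 0],
    [35, 34, 0],
    [35, 34, 0],
    [25, 25, 0],
    [10, 10, 0],
    [0, 0, 0],
    [0, 0, 0],
  ],
  delta_rot=[
    [0, 0, 0],
    [0, 0, 0],
    [0, 0, 0],
    [0, 0, 0],
    [0, 0, 0],
    [0, 0, 0],
    [0, 0, 0],
    [0, 0, 0],
    [0, 0, 0],
    [0, 0, 0],
    [0, 0, 0],
    [0, 0, 0],
    [0, 0, 0],
  ],
  jaw=[30, 30, 30, 30, 30, 30, 30, 30, 30, 30, 30, 30, 30],
  newtons=45,
)

```text
time: 22.05
tool_pos: [431.9, 47.9, 165.2]
tcp_rot: [-179.2, 0.2, -89.9]
ft_force: [0.6, -0.8, -1.5]
finger_gap: 35.9
```

Run:
```python
from h import *
p,d=cams.snapshot("side");crop("s",p,235,150,110,110,5.4,"pics/s22.png")
crop("s",p,135,200,65,65,9,"pics/s22b.png")
go(429,44,60)
```

```text
t22.1 tcp [432.1  48.1 165.2] off [  4.4   4.6 105.2] rot [-0.79  0.16  0.1 ] gap 36.0 F [ 1.6 -0.5 -1.8]
```

View pics/s22.png

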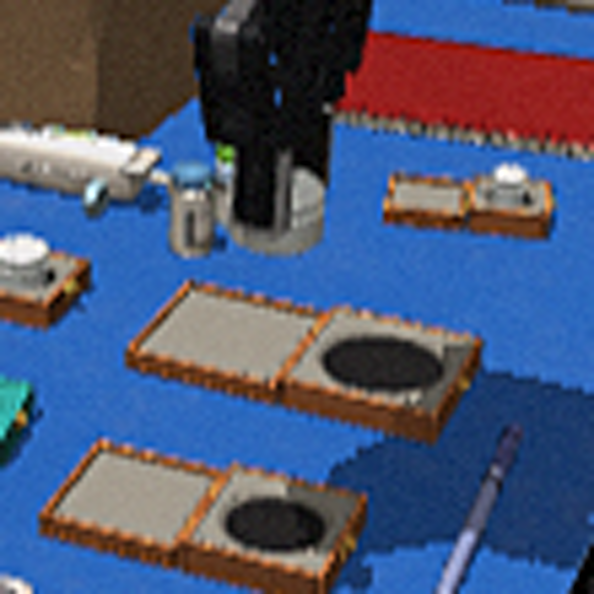

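View pics/s22b.png

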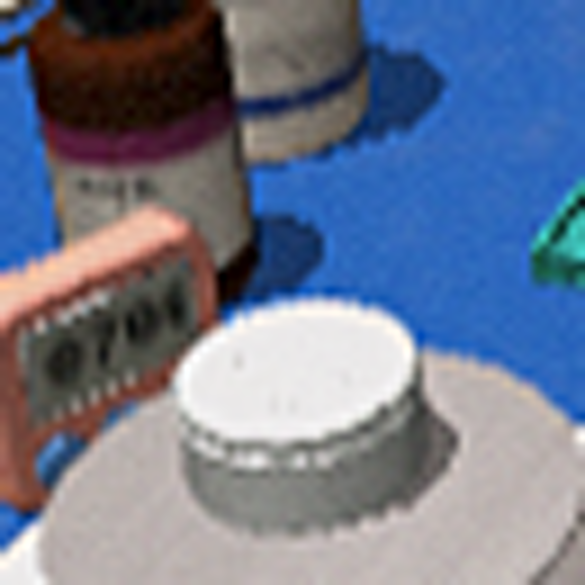

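jog_arm(
  offset=[
    [2, 2, 20],
    [2, 2, 30],
    [0, 0, 30],
    [0, 0, 20],
    [0, 0, 8],
    [0, 0, 0],
  ],
  delta_rot=[
    [-0.5, 0.1, 0.1],
    [-0.3, 0, 0],
    [0, 0, 0],
    [0, 0, 0],
    [0, 0, 0],
    [0, 0, 0],
  ],
  jaw=[30, 30, 30, 30, 30, 30],
)

```text
time: 22.7
tool_pos: [435.1, 48.6, 57.4]
tcp_rot: [-179.7, 0.1, -89.7]
ft_force: [-0.1, -0.3, -1.4]
finger_gap: 35.7
```

Run:
```python
from h import *
print(onplane("side",(167.5,240.7),89.5))
go(429,44,20)
```

```text
[611.08865686 230.96440777  89.5       ]
t22.7 tcp [435.1  48.6  57.4] off [ 4.6  6.3 37.3] rot [-0.32  0.13  0.32] gap 35.7 F [-0.1 -0.3 -1.4]
```

jog_arm(
  offset=[
    [4.5, 6, 5],
    [0.5, 1, 6],
    [0, 0, 4],
    [0, 0, 1],
  ],
  delta_rot=[
    [-0.3, 0.1, 0.3],
    [0, 0, 0],
    [0, 0, 0],
    [0, 0, 0],
  ],
  jaw=[30, 30, 30, 30],
)

```text
time: 23.1
tool_pos: [430.6, 43.7, 43.5]
tcp_rot: [-179.7, 0.0, -89.9]
ft_force: [-0.9, 0.2, -1.3]
finger_gap: 36.0
```

Run:
```python
from h import *
p,d=cams.snapshot("side");crop("s",p,235,200,80,75,7,"pics/s23.png")
p,d=cams.snapshot("top");crop("s",p,210,210,60,60,8,"pics/t23.png")
go(429,44,20)
```

```text
t23.2 tcp [430.7  43.7  43.7] off [-0.2  1.8 23.7] rot [-0.28  0.02  0.05] gap 35.9 F [-0.5  1.  -1.7]
```

View pics/s23.png

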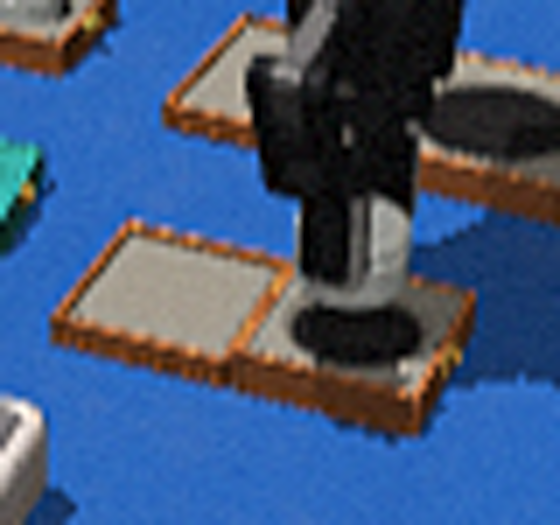

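View pics/t23.png

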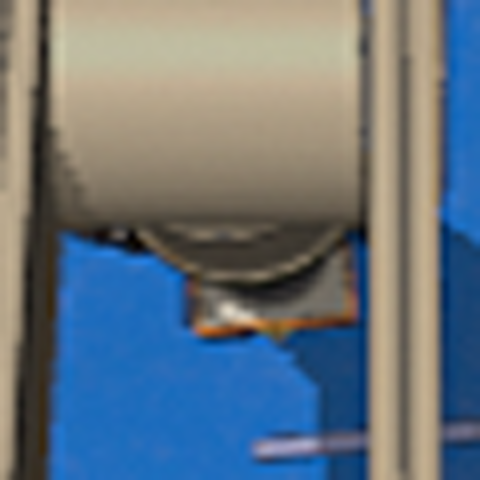

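jog_arm(
  offset=[
    [0, 1.5, 6],
    [0, 0.3, 6],
    [0, 0, 4],
  ],
  delta_rot=[
    [-0.2, 0, 0],
    [0, 0, 0],
    [0, 0, 0],
  ],
  jaw=[30, 30, 30],
)

```text
time: 23.5
tool_pos: [430.1, 43.7, 27.9]
tcp_rot: [-179.8, 0.0, -90.0]
ft_force: [-0.1, 0.6, -3.0]
finger_gap: 36.1
```

Run:
```python
from h import *
p,d=cams.snapshot("side");crop("s",p,235,200,80,75,7,"pics/s24.png")
go(429,44,20)
```

```text
t23.6 tcp [429.6  43.7  27.3] off [-0.3  0.6  7.3] rot [-0.17  0.02  0.04] gap 35.9 F [-0.9 -0.1 -2. ]
```

View pics/s24.png

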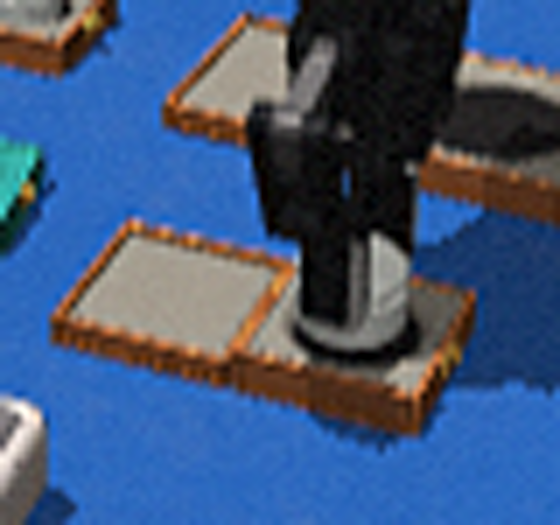

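jog_arm(
  offset=[
    [0, 0.3, 3],
    [0, 0, 2],
    [0, 0, 0.5],
  ],
  delta_rot=[
    [-0.1, 0, 0],
    [0, 0, 0],
    [0, 0, 0],
  ],
  jaw=[30, 30, 30],
)

```text
time: 23.85
tool_pos: [428.8, 43.7, 20.8]
tcp_rot: [-180.0, 0.0, -90.0]
ft_force: [-0.9, -0.5, -1.4]
finger_gap: 35.5
```

```bash
python3 -c "
from h import *
go(429,44,20)"
```

```text
t23.9 tcp [428.8  43.7  20.8] off [-0.3 -0.2  0.8] rot [-0.    0.02  0.04] gap 35.5 F [-0.9 -0.5 -1.4]
```

jog_arm(
  offset=[
    [0, 0, 0.7],
    [0, 0, 0.5],
  ],
  delta_rot=[
    [0, 0, 0],
    [0, 0, 0],
  ],
  jaw=[30, 30],
)

```text
time: 24.05
tool_pos: [428.9, 43.7, 19.9]
tcp_rot: [180.0, 0.0, -90.0]
ft_force: [-5.4, 0.1, 9.1]
finger_gap: 35.6
```

```bash
python3 -c "
from h import *
go(429,44,20)"
```

```text
t24.1 tcp [428.9  43.7  19.9] off [-0.3 -0.1 -0.1] rot [0.02 0.02 0.05] gap 35.6 F [-5.4  0.1  9.1]
```

jog_arm(
  offset=[
    [0, 0, 0],
    [0, 0, 0],
    [0, 0, 0],
    [0, 0, 0],
    [0, 0, 0],
    [0, 0, -10],
    [0, 0, -25],
    [0, 0, -40],
    [0, 0, -30],
    [0, 0, 0],
  ],
  delta_rot=[
    [0, 0, 0],
    [0, 0, 0],
    [0, 0, 0],
    [0, 0, 0],
    [0, 0, 0],
    [0, 0, 0],
    [0, 0, 0],
    [0, 0, 0],
    [0, 0, 0],
    [0, 0, 0],
  ],
  jaw=[41, 45, 50, 56, 66, 72, 72, 85, 100, 100],
)

```text
time: 25.05
tool_pos: [428.8, 43.7, 131.4]
tcp_rot: [-180.0, 0.0, -90.0]
ft_force: [0.3, 0.2, -0.3]
finger_gap: 85.3
```

Run:
```python
from h import *
p,d=cams.snapshot("side");crop("s",p,235,180,80,85,7,"pics/s25.png")
go(610,231,130)
```

```text
t25.1 tcp [428.   43.7 129.6] off [-187.2 -182.1   -0.5] rot [0.08 0.02 0.05] gap 85.0 F [-0.1 -0.8  0.4]
```

View pics/s25.png

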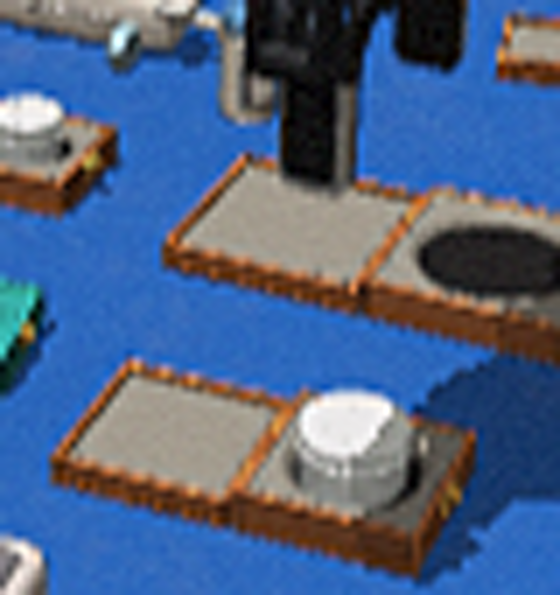

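jog_arm(
  offset=[
    [-15, -15, -10],
    [-35, -34, 0],
    [-35, -34, 0],
    [-35, -34, 0],
    [-35, -34, 0],
    [-22, -21, 0],
    [-8, -8, 0],
    [0, 0, 0],
    [0, 0, 0],
  ],
  delta_rot=[
    [0, 0, 0],
    [0, 0, 0],
    [0, 0, 0],
    [0, 0, 0],
    [0, 0, 0],
    [0, 0, 0],
    [0, 0, 0],
    [0, 0, 0],
    [0, 0, 0],
  ],
  jaw=[100, 100, 100, 100, 100, 100, 100, 100, 100],
)

```text
time: 26.0
tool_pos: [609.1, 234.7, 128.4]
tcp_rot: [179.3, -0.2, -90.1]
ft_force: [0.6, -1.1, 0.1]
finger_gap: 85.3
```

Run:
```python
from h import *
go(610,231.5,100)
```

```text
t26.0 tcp [609.1 234.7 128.4] off [ 3.  -1.2 28.4] rot [ 0.73 -0.2  -0.08] gap 85.3 F [ 0.6 -1.1  0.1]
```

jog_arm(
  offset=[
    [2.5, -1, 8],
    [0.5, 0, 10],
    [0, 0, 6],
    [0, 0, 0],
  ],
  delta_rot=[
    [0.6, -0.2, -0.1],
    [0.1, 0, 0],
    [0, 0, 0],
    [0, 0, 0],
  ],
  jaw=[100, 100, 100, 100],
)

```text
time: 26.4
tool_pos: [607.4, 228.3, 100.9]
tcp_rot: [179.9, -0.1, -90.1]
ft_force: [0.5, 0.6, 0.3]
finger_gap: 85.0
```

Run:
```python
from h import *
p,d=cams.snapshot("side");crop("s",p,110,175,100,90,6,"pics/s26.png")
go(610,231.5,72)
```

```text
t26.4 tcp [607.6 228.4 101.4] off [-3.2 -2.4 29.4] rot [ 0.12 -0.06 -0.1 ] gap 85.6 F [-0.  -0.1 -0.4]
```

View pics/s26.png

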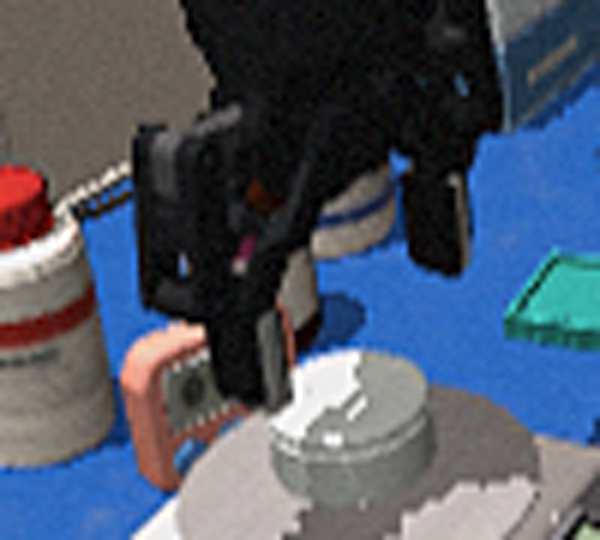

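jog_arm(
  offset=[
    [-3, -2.3, 4],
    [-0.5, 0, 7],
    [0, 0, 8],
    [0, 0, 6],
    [0, 0, 2],
  ],
  delta_rot=[
    [0.1, 0, -0.1],
    [0, 0, 0],
    [0, 0, 0],
    [0, 0, 0],
    [0, 0, 0],
  ],
  jaw=[100, 100, 100, 100, 100],
)

```text
time: 26.95
tool_pos: [611.0, 232.3, 73.5]
tcp_rot: [-179.9, -0.0, -90.0]
ft_force: [-0.7, -0.3, -0.2]
finger_gap: 85.4
```

Run:
```python
from h import *
p,d=cams.snapshot("side");crop("s",p,110,175,100,90,6,"pics/s27.png")
go(610,231.5,72)
```

```text
t27.0 tcp [610.8 232.2  73.3] off [0.7 0.8 1.3] rot [-0.09 -0.02 -0.  ] gap 85.3 F [-1.2  0.6 -0.2]
```

View pics/s27.png

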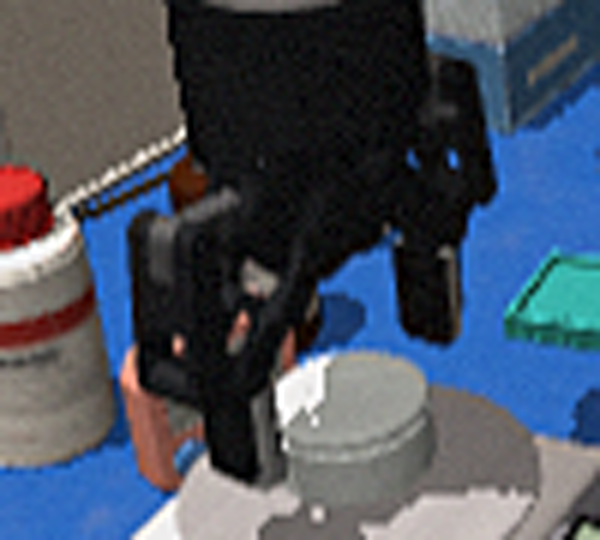

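jog_arm(
  offset=[
    [0.5, 0.7, 1],
    [0, 0.2, 0.5],
    [0, 0, 0],
    [0, 0, 0],
    [0, 0, 0],
    [0, 0, 0],
    [0, 0, 0],
  ],
  delta_rot=[
    [0, 0, 0],
    [0, 0, 0],
    [0, 0, 0],
    [0, 0, 0],
    [0, 0, 0],
    [0, 0, 0],
    [0, 0, 0],
  ],
  jaw=[90, 80, 74, 69, 65, 58, 50],
  newtons=35,
)

```text
time: 27.7
tool_pos: [610.5, 231.1, 72.9]
tcp_rot: [-179.8, -0.1, -90.0]
ft_force: [-0.0, -0.9, -1.3]
finger_gap: 52.6
```

Run:
```python
from h import *
p,d=cams.snapshot("side");crop("s",p,110,175,100,90,6,"pics/s28.png")
go(610,231.5,72)
```

```text
t27.8 tcp [610.5 231.1  72.8] off [-0.4  0.5  0.8] rot [-0.17 -0.06 -0.02] gap 52.3 F [-1.1 -1.4  0.7]
```

View pics/s28.png

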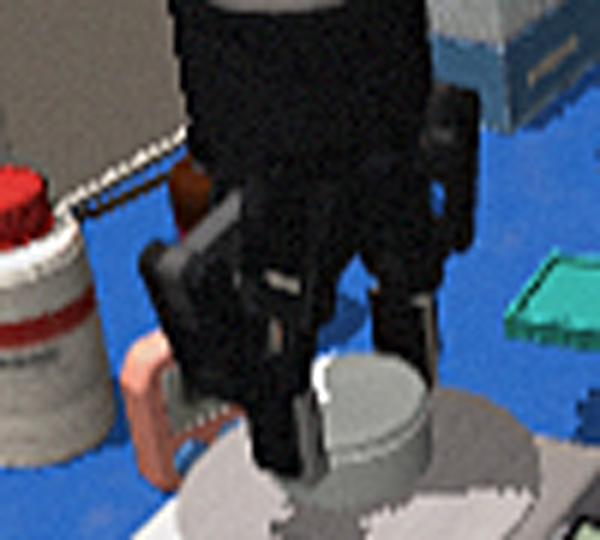

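jog_arm(
  offset=[
    [0, 0, 0],
    [0, 0, -4],
    [0, 0, -12],
    [0, 0, -20],
    [10, 5, -15],
    [26, 14, -5],
    [36, 19, 0],
    [40, 21, 0],
    [40, 21, 0],
    [40, 21, 0],
    [40, 21, 0],
    [40, 21, 0],
    [30, 16, 0],
    [15, 8, 0],
    [0, 0, 0],
    [0, 0, 0],
  ],
  delta_rot=[
    [0, 0, 0],
    [0, 0, 0],
    [0, 0, 0],
    [0, 0, 0],
    [0, 0, 0],
    [0, 0, 0],
    [0, 0, 0],
    [0, 0, 0],
    [0, 0, 0],
    [0, 0, 0],
    [0, 0, 0],
    [0, 0, 0],
    [0, 0, 0],
    [0, 0, 0],
    [0, 0, 0],
    [0, 0, 0],
  ],
  jaw=[50, 50, 50, 50, 50, 50, 50, 50, 50, 50, 50, 50, 50, 50, 50, 50],
  newtons=65,
)

```text
time: 29.35
tool_pos: [434.4, -94.3, 134.8]
tcp_rot: [-179.9, -0.0, -89.8]
ft_force: [0.6, 0.0, -4.6]
finger_gap: 52.0
```

Run:
```python
from h import *
p,d=cams.snapshot("side");crop("s",p,235,150,110,110,5.4,"pics/s29.png")
go(432.7,-103.8,50)
```

```text
t29.4 tcp [434.6 -94.1 134.9] off [ 9.6  2.1 84.9] rot [-0.12 -0.05  0.21] gap 51.4 F [-0.5  0.3 -4.9]
```

View pics/s29.png

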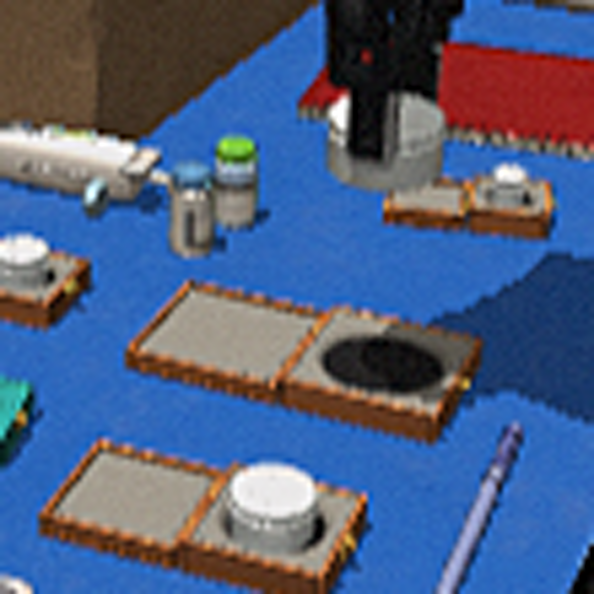

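jog_arm(
  offset=[
    [5, 1, 15],
    [4, 1, 25],
    [1, 0, 25],
    [0, 0, 15],
    [0, 0, 4],
    [0, 0, 0],
  ],
  delta_rot=[
    [0, 0, 0.2],
    [0, 0, 0],
    [0, 0, 0],
    [0, 0, 0],
    [0, 0, 0],
    [0, 0, 0],
  ],
  jaw=[50, 50, 50, 50, 50, 50],
)

```text
time: 30.0
tool_pos: [437.4, -99.0, 50.5]
tcp_rot: [-179.6, 0.0, -89.5]
ft_force: [0.2, -0.5, -4.3]
finger_gap: 51.6
```

Run:
```python
from h import *
p,d=cams.snapshot("side");crop("s",p,255,165,85,75,7,"pics/s30.png")
p,d=cams.snapshot("top");crop("s",p,255,210,70,60,8,"pics/t30.png")
go(432.7,-103.8,21)
```

```text
t30.1 tcp [438.  -99.5  51.5] off [ 4.2  5.6 30.5] rot [-0.46 -0.03  0.47] gap 51.3 F [ 0.2 -0.5 -4.4]
```

View pics/s30.png

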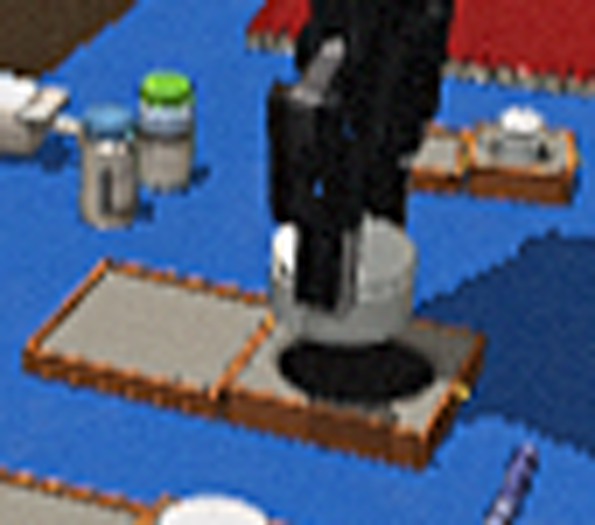

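View pics/t30.png

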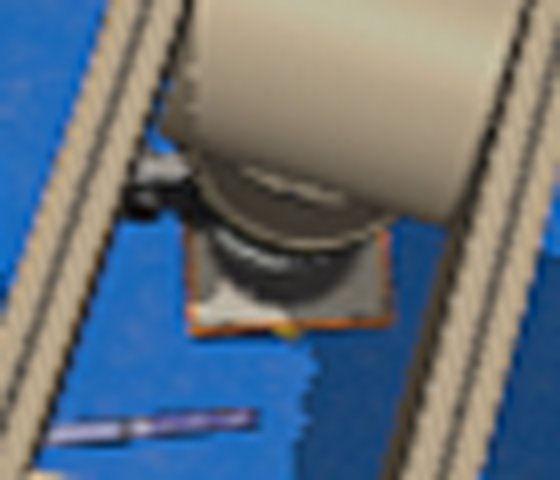

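jog_arm(
  offset=[
    [4, 5.3, 4],
    [0.5, 1, 5],
    [0, 0, 3],
    [0, 0, 1],
  ],
  delta_rot=[
    [-0.4, 0, 0.4],
    [0, 0, 0],
    [0, 0, 0],
    [0, 0, 0],
  ],
  jaw=[50, 50, 50, 50],
)

```text
time: 30.5
tool_pos: [433.7, -105.1, 40.6]
tcp_rot: [-179.7, -0.1, -89.9]
ft_force: [0.4, -0.6, -4.0]
finger_gap: 51.7
```

Run:
```python
from h import *
p,d=cams.snapshot("side");crop("s",p,255,165,85,75,7,"pics/s31.png")
p,d=cams.snapshot("top");crop("s",p,255,210,70,60,8,"pics/t31.png")
go(432.7,-103.8,21)
```

```text
t30.6 tcp [ 433.7 -105.    40.6] off [-1.3  1.2 19.6] rot [-0.31 -0.14  0.06] gap 51.0 F [ 0.  -0.1 -5.5]
```

View pics/s31.png

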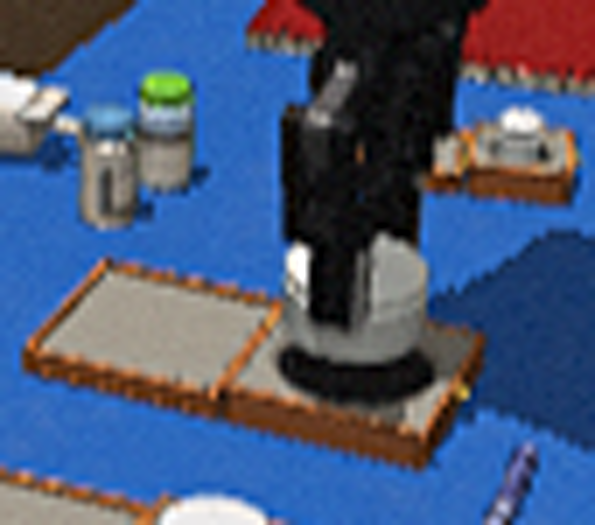

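View pics/t31.png

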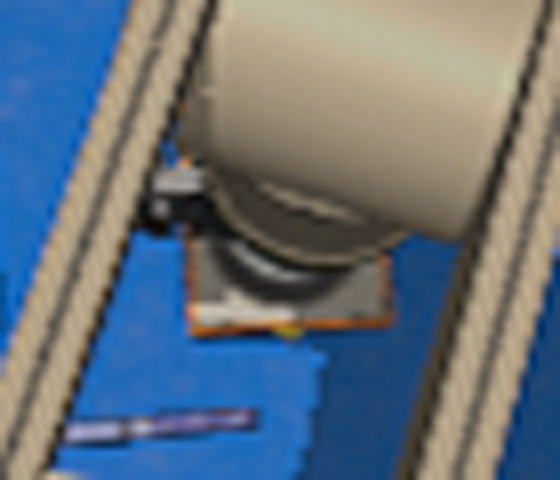

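jog_arm(
  offset=[
    [-0.6, 1.3, 4],
    [0, 0.3, 5],
    [0, 0, 3],
    [0, 0, 1],
  ],
  delta_rot=[
    [-0.3, -0.1, 0],
    [0, 0, 0],
    [0, 0, 0],
    [0, 0, 0],
  ],
  jaw=[50, 50, 50, 50],
)

```text
time: 31.0
tool_pos: [432.3, -104.5, 26.8]
tcp_rot: [-180.0, -0.0, -89.9]
ft_force: [-0.0, -0.5, -4.6]
finger_gap: 51.4
```

Run:
```python
from h import *
p,d=cams.snapshot("side");crop("s",p,255,165,85,75,7,"pics/s32.png")
go(432.7,-104,21)
```

```text
t31.1 tcp [ 432.2 -104.5   26.7] off [-0.5 -0.5  5.7] rot [-0.01 -0.04  0.05] gap 51.4 F [-0.5 -0.1 -4.2]
```

View pics/s32.png

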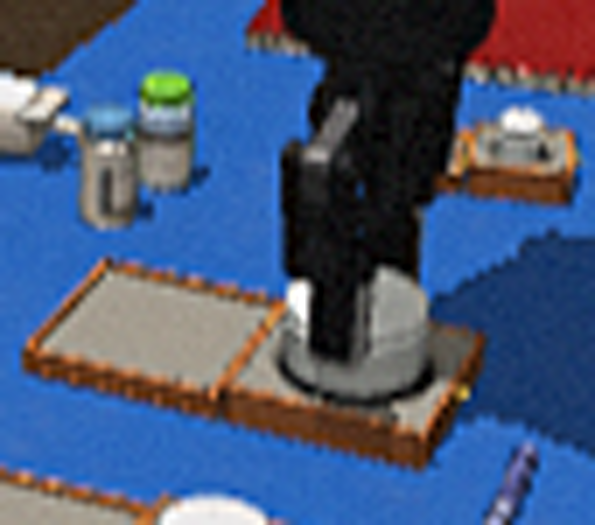

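Well centred. Lower the last millimetres.

jog_arm(
  offset=[
    [-0.2, -0.2, 2.5],
    [0, 0, 2],
    [0, 0, 0.5],
  ],
  delta_rot=[
    [0, 0, 0],
    [0, 0, 0],
    [0, 0, 0],
  ],
  jaw=[50, 50, 50],
)

```text
time: 31.35
tool_pos: [432.5, -104.2, 21.4]
tcp_rot: [-180.0, -0.0, -89.9]
ft_force: [-0.3, 0.0, -4.4]
finger_gap: 51.4
```

```bash
python3 -c "
from h import *
go(432.7,-104,21)"
```

```text
t31.4 tcp [ 432.5 -104.2   21.4] off [-0.2 -0.2  0.4] rot [-0.01 -0.04  0.06] gap 51.4 F [-0.3  0.  -4.4]
```

jog_arm(
  offset=[
    [0, 0, 0.6],
    [0, 0, 0.6],
  ],
  delta_rot=[
    [0, 0, 0],
    [0, 0, 0],
  ],
  jaw=[50, 50],
)

```text
time: 31.55
tool_pos: [432.6, -104.3, 21.1]
tcp_rot: [180.0, -0.0, -89.9]
ft_force: [-6.5, 3.6, 8.1]
finger_gap: 51.4
```

```bash
python3 -c "
from h import *
go(432.7,-104,21)"
```

```text
t31.6 tcp [ 432.6 -104.3   21.1] off [-0.3 -0.1  0.1] rot [ 0.01 -0.04  0.06] gap 51.4 F [-6.5  3.6  8.1]
```

jog_arm(
  offset=[
    [0, 0, 0],
    [0, 0, 0],
    [0, 0, 0],
    [0, 0, 0],
    [0, 0, 0],
    [0, 0, -8],
    [0, 0, -20],
    [0, 0, -40],
    [0, 0, -40],
    [0, 0, -40],
    [0, 0, 0],
    [0, 0, 0],
  ],
  delta_rot=[
    [0, 0, 0],
    [0, 0, 0],
    [0, 0, 0],
    [0, 0, 0],
    [0, 0, 0],
    [0, 0, 0],
    [0, 0, 0],
    [0, 0, 0],
    [0, 0, 0],
    [0, 0, 0],
    [0, 0, 0],
    [0, 0, 0],
  ],
  jaw=[62, 68, 75, 85, 100, 100, 100, 100, 100, 100, 100, 100],
)

```text
time: 32.75
tool_pos: [433.6, -104.5, 179.5]
tcp_rot: [-179.7, -0.1, -89.9]
ft_force: [0.2, -0.1, -1.4]
finger_gap: 85.3
```

Run:
```python
from h import *
p,d=cams.snapshot("side");crop("s",p,195,150,165,125,4.8,"pics/s33.png")
go(432.7,-104,21)
```

```text
t32.8 tcp [ 434.  -104.7  179.9] off [ -1.2   2.3 158.8] rot [-0.35 -0.17  0.05] gap 85.3 F [0.7 0.2 0.2]
```

View pics/s33.png

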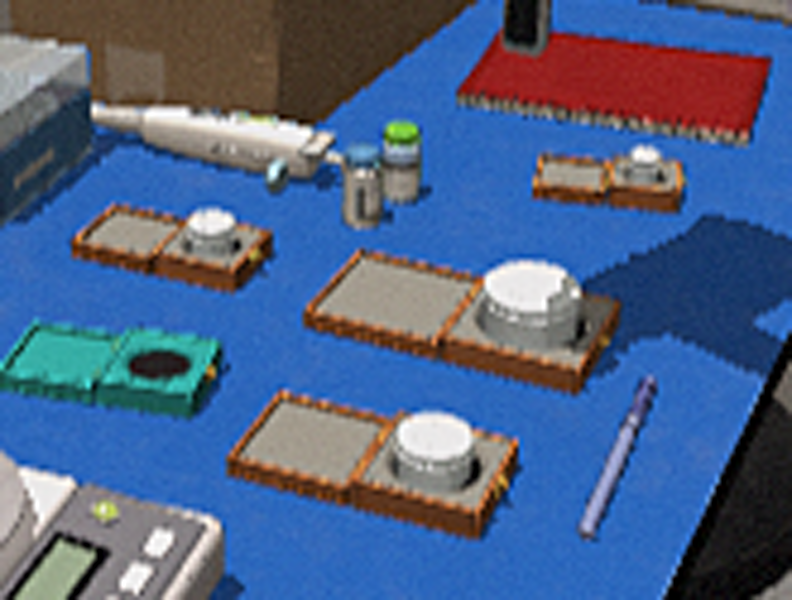

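jog_arm(
  offset=[
    [0, 0, -20],
    [30, -10, -10],
    [40, -15, 0],
    [40, -15, 0],
    [40, -15, 0],
    [40, -15, 0],
    [40, -15, 0],
    [40, -15, 0],
    [40, 10, 0],
    [40, 20, 0],
    [30, 20, 0],
    [0, 0, 0],
    [0, 0, 0],
  ],
  delta_rot=[
    [0, 0, 0],
    [0, 0, 0],
    [0, 0, 0],
    [0, 0, 0],
    [0, 0, 0],
    [0, 0, 0],
    [0, 0, 0],
    [0, 0, 0],
    [0, 0, 0],
    [0, 0, 0],
    [0, 0, 0],
    [0, 0, 0],
    [0, 0, 0],
  ],
  jaw=[100, 100, 100, 100, 100, 100, 100, 100, 100, 100, 100, 100, 100],
)

```text
time: 34.1
tool_pos: [479.4, -493.3, 184.6]
tcp_rot: [179.0, 1.1, -89.7]
ft_force: [-0.1, -0.0, 0.5]
finger_gap: 85.3
```

Run:
```python
from h import *
p,d=cams.snapshot("top");crop("s",p,150,145,225,115,3.5,"pics/t34.png")
K,T=model("top")
v,u=np.mgrid[:384,:512];c=np.stack([(u-K[0,2])*d/K[0,0],(v-K[1,2])*d/K[1,1],d],-1);W=(c-T[:3,3])@T[:3,:3]
for n,x,y,z,rr in((500,432.7,-103.8,37.5,22),(200,429,44,32,15),(100,634.8,-101.3,30.5,10),(50,429.5,-312.5,30,6)):
    m=np.hypot(W[...,0]-x,W[...,1]-y)<rr
    q=W[m];hi=W[(np.hypot(W[...,0]-x,W[...,1]-y)<rr*2)&(abs(W[...,2]-z)<4)]
    print(n,"want top",z,"med",np.median(q[:,2]).round(1),"p10-90",np.percentile(q[:,2],[10,90]).round(1),"n",len(q),"centroid",hi.mean(0).round(1))
go(432.7,-104,21)
```

```text
500 want top 37.5 med 36.9 p10-90 [33.7 41.1] n 159 centroid [ 433.5 -105.4   37. ]
200 want top 32 med 31.9 p10-90 [28.4 36.1] n 72 centroid [428.9  42.   31.7]
100 want top 30.5 med 31.1 p10-90 [26.3 34. ] n 29 centroid [ 633.6 -103.    29.9]
50 want top 30 med 29.7 p10-90 [26.  34.2] n 12 centroid [ 430.8 -312.8   30.3]
t34.1 tcp [ 479.1 -493.1  184.4] off [-386.3   41.5  171.3] rot [1.02 1.05 0.29] gap 85.6 F [-0.5  0.   0.2]
```

View pics/t34.png

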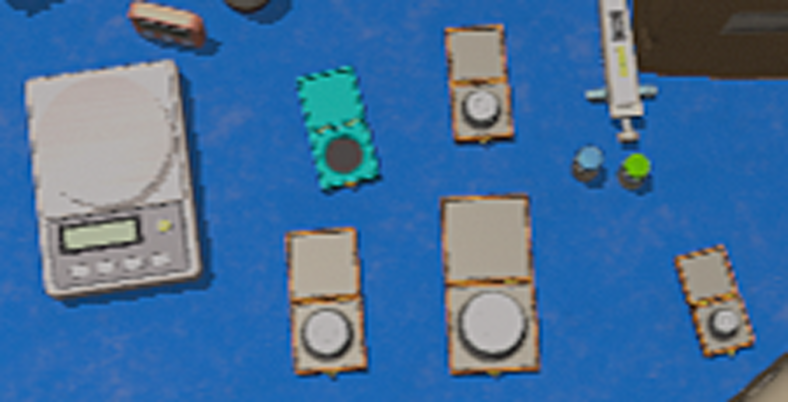

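All the weights stand in their seats at the expected heights, and the pan is empty.

```bash
python3 -c "
from bench import r
print(r.hand_in())"
```

```text
the job is handed in; nothing more can be done
None
```

All four check weights were taken off the pan one at a time from the top (50, 100, 200, 500 g). Each was set into its own case; the lids are open and the job was handed in at about 34 s.

- **Setting down:** each weight touched the seat floor within about 0.5 mm of the predicted height. The vertical force read 8 to 14 N at contact, just before each release.
- **Last check (top camera):** the tops measured 36.9, 31.9, 31.1 and 29.7 mm for the 500, 200, 100 and 50 g weights. The expected heights were 37.5, 32, 30.5 and 30 mm. All four appear upright and centred, and the pan and the turquoise case are empty.
- **Disagreements:**
  - The gripper read about 2 mm less than each weight's diameter while holding it.
  - Depth noise was about ±4 mm, so the heights above are medians.
  - The side camera put the seats about 3 to 7 mm off the top camera, mostly in y, which I put down to the foam rim hiding part of the floor. I used the top-camera positions.

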